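Put the baby things away in the drawer

ROBOT

A 7-joint arm with a two-finger parallel gripper is mounted at the origin on the work surface. World frame = base frame: x ahead of the robot, y to its left, z up, the work surface at z = 0. Lengths are in m, angles in rad, forces in N, time in s.
With the tool pointing down it reaches from about 0.4 to 0.85 m from the base axis. Payload 4.5 kg.
Tool frame: the origin (TCP) lies midway between the tips of the shut fingers; the grasp point (between the pads) lies 19 mm behind it; z points along the fingers, x is the direction in which the jaws open and shut, and the axes are right-handed (so a half turn about z gives the same grasp; the last joint's range is limited). The gripper opens to 88 mm and grips with 3 to 60 N. Pads are 18 mm wide; open, the fingers measure 123 mm over their backs; the gripper's body (75 mm by 187 mm) begins 45 mm behind the grasp point.
Start: joints at [1.297, 0.689, -0.195, 1.565, 0.157, 0.902, -0.215], TCP at [0.189, -0.596, 0.239] pointing down, gripper open.
Joint ranges: [-3.01, 3.01], [-0.46, 2.08], [-1.47, 1.51], [0.13, 2.56], [-1, 4.14], [0.04, 2.09], [-2.66, 2.66]. Speed limits (rad/s): [2.57, 2.57, 3.14, 3.14, 3.14, 3.14, 3.14].

INTERFACE

Orientations are given as a unit quaternion [x, y, z, w].
In Python, from plant import r gives the robot as it stands. The module is installed in compiled form; this text tells all that it offers.
- The arm moves only by the tool play_rows, never from a script. Its argument "increments" is a list of rows, each a list of 7 numbers: the opening, from 0 (shut) to 1 (fully open), then the shift along the tool's x, y, z in mm, then the turn, a rotation vector about the tool's x, y, z in rad. In form: [[hand, dx, dy, dz, wx, wy, wz], ...]. A call has exactly 8 rows; each row shifts and turns the pose as measured when the row begins, along the tool's axes as they then stand; what a row does not reach is not made up. A row lasts 1/8 s, in which the tool goes at most 62.5 mm and 10.7 degrees, less where a joint would pass 70% of its speed; a pose out of reach is approached as far as the arm can. A call is refused whole if a number of a shift passes 62.5 or a number of a turn 0.188, either way. A call with a gripper value outside its range is refused whole. The fingers move at their own pace and stop on an object; "grip_force" is the grip in N (left out, the last holds). Time passes only in rows, so rows that do not move let the fingers close, or fill a call up. It gives the time, the measured TCP pose, the force and the opening at its end, in the units of the state.
- r.get_state(): the state, without advancing time (a new reading comes with each control period).
- r.snapshot(name): name is "side" or "top"; returns the picture (400x640x3 uint8, red, green, blue); there is no depth.
- r.get_calibration(name): a dict with "fx", "fy", "cx", "cy" (pixels), "R" (3x3) and "t" (3): a world point X has camera coordinates R X + t. Camera axes: x right, y down, z forward; pixel columns grow to the right and rows downward; lengths in m; the calibration is good to about 2 mm. A picture is of the moment at which its call begins. get_calibration takes no time and is no camera call.
- r.finish_job(): hands the job in, once; it reports no verdict.
The state is a dict: "clock": time; "q": joint angles; "qd": joint speeds; "joint_torque": joint torques, N m; "tool_pos": TCP position; "eef_rot": TCP orientation; "contact_force": force on the tool from outside, world axes, zero at the start; "moment": the same for the moment, N m; "opening": opening from 0.0 (shut) to 1.0 (fully open).
Only numpy, scipy, OpenCV 4.12 (cv2) and the standard library are available. Lean on these libraries where they do the work, as an engineer would, in place of code of your own. Each camera call takes 0.05 s, during which the arm holds its last target.

TASK

Put the baby things away: first pull the chest's drawer all the way out to its stop, and only then slide back the holder's jaw to free the pacifier capsule that it holds. Lay that capsule and every other pacifier capsule and set of teething keys there is into the open drawer, then push the drawer fully shut and slide the emptied holder's jaw fully closed. Leave everything else (nail file case, cup of spoons, jar, tin, bottle, hairbrush) where it stands.

Things in the scene. Friction and masses are not known exactly. Their poses are not given: they have to be found in the camera images.
- drawer (a joint): Opening of the chest's drawer, m: 0 is shut, 0.165 is out at its stop. Slides with about 1.5 N of friction and stays where it is left; there is no catch.
- drawer_handle (a point): Middle of the drawer's handle, a 10 mm round steel bar, 110 mm long along y, 42 mm in front of the drawer's face and 62 mm above the table. x points into the chest, so pulling out is along -x; z up.
- drawer_in (a point): Point on the drawer's inner floor (18 mm above the table), midway across, 80 mm behind the inside of its front; moves with it, axes as drawer_handle. Inside: x -80 to +110 mm, y -130 to +130 mm; side walls 36 mm, front 67 mm above the floor. At the stop, x -80 to +85 mm is uncovered, the rest is under the chest's top. Free height above the floor when shut: 62 mm.
- chest: Low light-wood chest, 300 mm wide (y), 215 mm deep, 90 mm high, with the one drawer; it does not move. Origin at table height under the middle of its front opening, x pointing into the chest.
- holder: Small fixed holder: an aluminium base 132 x 70 mm (x from -62 to +70 mm), 10 mm high, with an upright fixed jaw at its far end (gripping face at x = +50 mm, 60 mm wide, top 44 mm above the table). Origin at table height; x is the sliding line. It does not move.
- jaw (a joint): Gap between the sliding grey jaw's face (60 mm wide) and the fixed jaw's face, m: 0 shut, 0.085 fully open; opens towards the holder's -x. About 2 N of friction, no spring, stays where left. A 10 mm hooked lip on its top (49 to 56 mm above the table) reaches over the capsule, which cannot be lifted until the gap is above 0.058.
- jaw_tab (a point): Grip point of the upright tab on the sliding jaw: 12 mm thick along x, 30 mm wide along y, standing from 56 to 96 mm above the table; the point is at 80 mm on its middle. x points to the fixed jaw (closing direction), 10 mm from here to the jaw's face.
- capsule_held: Twist-open pacifier capsule: a squat eight-sided pod, white lower half and grey upper half, 46 mm across flats, 36 mm high, 50 g, standing on its flat base; origin at the centre of its underside, z up; its flats face its own x, y and the diagonals. This one stands on the holder's base (10 mm above the table), held between the jaws under the lip.
- capsule_a: Twist-open pacifier capsule: a squat eight-sided pod, white lower half and grey upper half, 46 mm across flats, 36 mm high, 50 g, standing on its flat base; origin at the centre of its underside, z up; its flats face its own x, y and the diagonals. Stands on the tray; absent in some starts.
- capsule_b: Twist-open pacifier capsule: a squat eight-sided pod, white lower half and grey upper half, 46 mm across flats, 36 mm high, 50 g, standing on its flat base; origin at the centre of its underside, z up; its flats face its own x, y and the diagonals. Like capsule_a; absent in some starts.
- keys_a: Pair of grey-green silicone teething keys on a white plastic ring, one stiff piece lying flat: 92 mm long (x -48 to +44), 14 mm thick, 40 g. Origin on the underside; the two blades run parallel along +x, together 38 mm wide across y from the origin on; round heads (48 mm across y) at x = -18 mm, ring at x = -34 mm. Lies on the tray; absent in some starts.
- keys_b: Pair of grey-green silicone teething keys on a white plastic ring, one stiff piece lying flat: 92 mm long (x -48 to +44), 14 mm thick, 40 g. Origin on the underside; the two blades run parallel along +x, together 38 mm wide across y from the origin on; round heads (48 mm across y) at x = -18 mm, ring at x = -34 mm. Like keys_a; absent in some starts.
- tray: Slim aluminium tray, 280 (x) x 300 (y) mm, floor 3 mm above the table, rim 8 mm above the table. Origin under its centre. It does not move.
- file_case: Blue plastic nail file case, 150 x 24 x 16 mm, lying on the tray along its right-hand (-y) edge; stays. Origin at the centre of its underside, x along it.
- cup: White ceramic cup with three wooden spoons in it, 74 mm wide, 165 mm high with the spoons, beyond the tray; stays. Origin under its centre.
- jar: Amber glass cream jar, 52 mm wide, 45 mm high, on top of the chest; stays. Origin under its centre.
- tin: Flat aluminium balm tin, 58 mm wide, 22 mm high, on the table in front of the holder; stays. Origin under its centre.
- bottle: Green glass bottle, 48 mm wide, 120 mm high, behind the holder; stays. Origin under its centre.
- brush: Wooden hairbrush, 210 mm long, 31 mm high, lying behind the tray; stays.
Mind the look-alikes: they are no part of the job. What is shaped like the holder but purple or red is not meant.

How it is judged:
By the outcome, as a careful person would: the job done as asked, in the order asked, and still so for the second after the job is handed in, with the robot touching nothing.
Of capsule_a, capsule_b, keys_a, keys_b only 2 to 4 are there at a start; the rules pass over those that are not, and their reading is None.
At some moment in a run one of capsule_a, capsule_b, keys_a, keys_b may be knocked a few centimetres aside while the robot is not near it.
Once in a run the grip may slacken for a moment while it holds something.
It also fails if it takes over 210 s, if anything falls off the work surface, if the arm or the gripper's body presses on something with over 40 N, if the wrist force passes 120 N, or if a joint passes its speed limit or range.

## Working session

There is one attempt and no reset: what is moved stays moved. The work goes in short steps, Python scripts to look and compute and a tool call to move; the robot and the scene stay as the last step left them, time stands still between calls to the robot, and variables do not carry over. Pictures are saved under pics/ and viewed, and the job is handed in when it is done.

Besides the shell and the picture viewer there is one more tool, called as name([rows], argument=value, ...), one row to a line, values as JSON. play_rows: Moves the arm, as the interface text tells. Its arguments: {"type":"object","properties":{"increments":{"type":"array"},"grip_force":{"type":"number"}},"required":["increments"]}

```bash
ls; mkdir -p pics
python3 - <<'E'
from plant import r
import cv2
s=r.get_state()
print({k:(s[k]) for k in ('clock','tool_pos','eef_rot','opening','contact_force')})
for n in('side','top'):
    im=r.snapshot(n); cv2.imwrite(f'pics/{n}0.png',im[:,:,::-1]); c=r.get_calibration(n); print(n,c)
E
```

```text
pics
{'clock': 0.0, 'tool_pos': array([ 0.18912144, -0.59503647,  0.23791034]), 'eef_rot': array([ 8.07171827e-01, -5.90315849e-01, -7.74837243e-04, -4.89199695e-04]), 'opening': 1.0005994775189966, 'contact_force': array([-0.89979096,  0.0815054 , -0.11013006])}
side {'fx': 396.42519308595035, 'fy': 396.42519308595035, 'cx': 317.1068142816494, 'cy': 197.82657911774453, 'R': array([[ 0.94805271, -0.3177103 , -0.01600677],
       [-0.18716898, -0.51641467, -0.83563369],
       [ 0.25722329,  0.79522076, -0.54905385]]), 't': array([-0.47506208,  0.13709132,  1.16995934])}
top {'fx': 446.0472810059388, 'fy': 446.0472810059388, 'cx': 312.7382428261739, 'cy': 197.7497354673948, 'R': array([[-0.00903781, -0.99985781, -0.01423673],
       [-0.99495409,  0.01041436, -0.09978926],
       [ 0.09992334,  0.01326301, -0.99490674]]), 't': array([-0.04020755,  0.49670658,  1.47980806])}
```

View pics/side0.png

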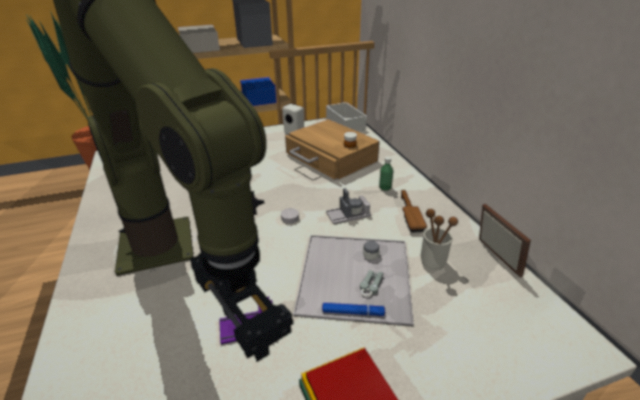

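View pics/top0.png

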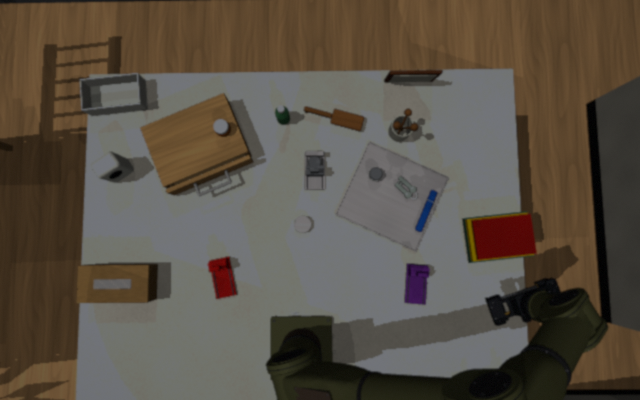

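The side picture shows the chest at (330,147), the holder at (350,207), a capsule at (372,250) and keys at (371,283). In the top picture they are at: chest (195,145), handle (218,182), holder (316,170), capsule (376,174), keys (406,187). I see one capsule and one keys set on the tray, and will zoom in to check.

Run:
```python
import cv2,numpy as np
t=cv2.imread('pics/top0.png'); s=cv2.imread('pics/side0.png')
def z(im,x0,y0,x1,y1,f,n):
    c=cv2.resize(im[y0:y1,x0:x1],None,fx=f,fy=f,interpolation=cv2.INTER_CUBIC); c=cv2.convertScaleAbs(c,alpha=1.3); cv2.imwrite(n,c); print(c.shape)
z(t,130,85,270,205,5,'pics/t_ch.png')
z(t,290,135,460,255,4.7,'pics/t_tr.png')
z(s,270,120,400,230,6,'pics/s_ch.png')
z(s,290,225,420,330,5,'pics/s_tr.png')
```

```text
(600, 700, 3)
(564, 799, 3)
(660, 780, 3)
(525, 650, 3)
```

View pics/t_ch.png

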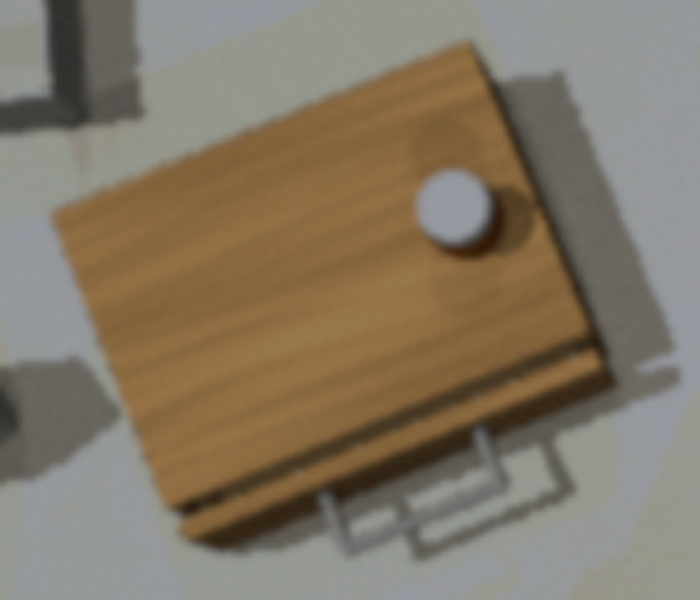

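View pics/t_tr.png

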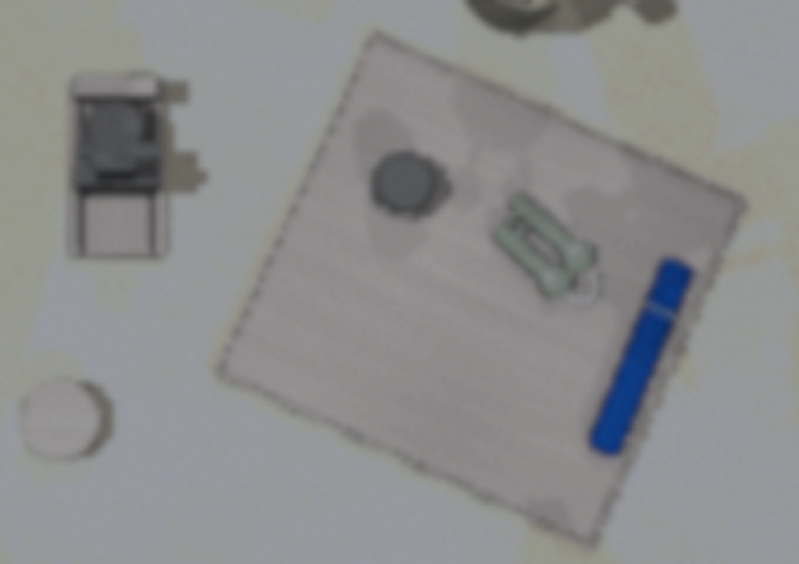

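View pics/s_ch.png

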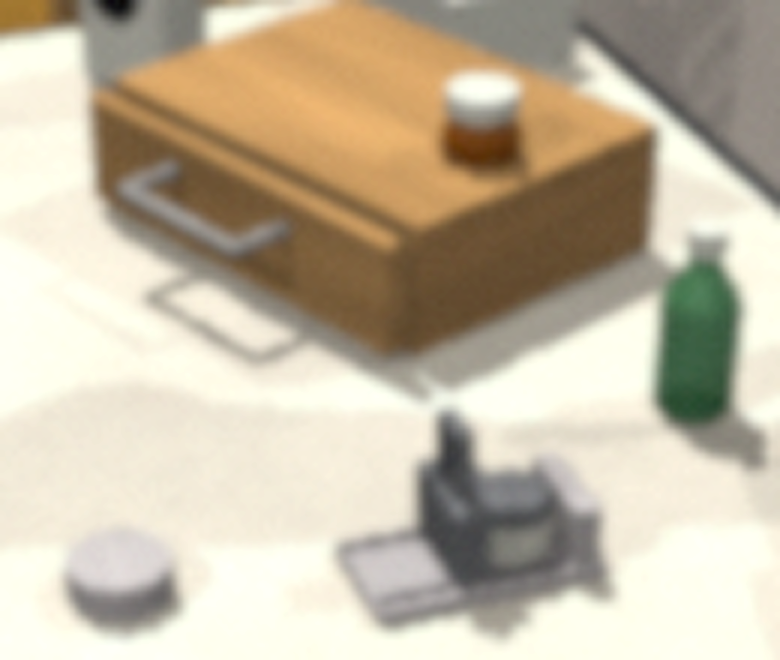

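View pics/s_tr.png

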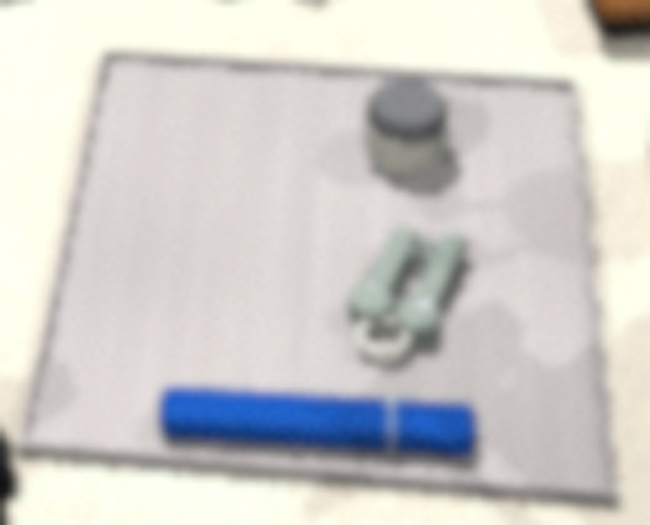

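```bash
cat > h.py <<'E'
import numpy as np, cv2
from plant import r
C={n:r.get_calibration(n) for n in('side','top')}
def ray(n,p):
    c=C[n];R=c['R'];o=-R.T@c['t'];d=R.T@np.array([(p[0]-c['cx'])/c['fx'],(p[1]-c['cy'])/c['fy'],1]);return o,d/np.linalg.norm(d)
def pl(n,p,z):
    o,d=ray(n,p);return o+d*(z-o[2])/d[2]
def tri(pt,ps):
    o1,d1=ray('top',pt);o2,d2=ray('side',ps)
    k=np.linalg.lstsq(np.c_[d1,-d2],o2-o1,rcond=None)[0]
    a=o1+k[0]*d1;b=o2+k[1]*d2
    return (a+b)/2,np.linalg.norm(a-b)
def proj(n,X):
    c=C[n];v=c['R']@np.asarray(X)+c['t'];return np.array([c['fx']*v[0]/v[2]+c['cx'],c['fy']*v[1]/v[2]+c['cy']])
def uz(p,x0,y0,f): return ((p[0]+.5)/f-.5+x0,(p[1]+.5)/f-.5+y0)
E
python3 - <<'E'
from h import *
np.set_printoptions(precision=4,suppress=True)
tc=lambda *p:uz(p,130,85,5); tt=lambda *p:uz(p,290,135,4.7); sc=lambda *p:uz(p,270,120,6); st=lambda *p:uz(p,290,225,5)
P=[('handleL',tc(347,550),sc(125,188)),('handleR',tc(503,487),sc(237,248)),
('frontR top',tc(603,355),sc(402,243)),('frontL top',tc(180,525),sc(97,95)),('chestTopR',tc(590,335),sc(410,228)),
('capTop',tt(407,180),st(408,107)),('keys ring',tt(585,283),st(385,343)),('key tip1',tt(517,200),st(455,238)),('key tip2',tt(500,228),st(402,232)),
('fixedjaw R',tt(160,75),sc(600,508)),('fixedjaw L',tt(72,75),sc(540,462)),('base near L',tt(68,258),sc(340,545)),('base near R',tt(167,258),sc(392,612))]
for n,a,b in P:
    X,e=tri(a,b);print(n,X,'gap',round(e,4))
print('tray corners',[pl('top',tt(*p),.008)[:2] for p in((375,33),(748,205),(592,547),(218,375))])
for n,p in (('tin',(65,418)),):print(n,pl('top',tt(*p),.022))
E
```

```text
handleL [0.5055 0.3299 0.0634] gap 0.0025
handleR [0.5473 0.2268 0.0636] gap 0.0004
frontR top [0.6297 0.1577 0.0864] gap 0.0023
frontL top [0.5185 0.4351 0.0818] gap 0.0078
chestTopR [0.6401 0.1662 0.0907] gap 0.0064
capTop [ 0.5746 -0.2583  0.0366] gap 0.0043
keys ring [ 0.5026 -0.3889  0.0084] gap 0.0036
key tip1 [ 0.5633 -0.3404  0.016 ] gap 0.0022
key tip2 [ 0.5413 -0.327   0.0156] gap 0.0059
fixedjaw R [ 0.6508 -0.0826  0.0457] gap 0.0048
fixedjaw L [ 0.6496 -0.0183  0.0361] gap 0.0129
base near L [ 0.5271 -0.0155  0.0065] gap 0.0006
base near R [ 0.5276 -0.088   0.0117] gap 0.0046
tray corners [array([ 0.6903, -0.2419]), array([ 0.56  , -0.5093]), array([ 0.3146, -0.3886]), array([ 0.4403, -0.1233])]
tin [ 0.4098 -0.013   0.022 ]
```

```bash
cat >> h.py <<'E'
from scipy.spatial.transform import Rotation as Ro
def target(yaw): # tool z down, tool x at world yaw (deg)
    y=np.radians(yaw);x=np.array([np.cos(y),np.sin(y),0]);z=np.array([0,0,-1.]);return Ro.from_matrix(np.c_[x,np.cross(z,x),z])
def plan(wps,hand,vmax=55,lin_dec=1):
    """wps: list of (x,y,z,yaw[,nrows[,hand]]); prints rows from the measured pose, keeping rounded-number bookkeeping"""
    s=r.get_state();p=np.array(s['tool_pos']);R=Ro.from_quat(s['eef_rot'])
    print('now',p.round(4),'yaw',round(np.degrees(np.arctan2(*R.as_matrix()[:2,0][::-1])),1),'tilt',round(np.degrees(np.arccos(-R.as_matrix()[2,2])),2),'open',round(s['opening'],3),'F',np.round(s['contact_force'],1),'t',round(s['clock'],2))
    rows=[]
    for w in wps:
        T=np.array(w[:3]);RT=target(w[3]);h=w[5] if len(w)>5 else hand
        rv=(R.inv()*RT).as_rotvec()
        n=max(int(np.ceil(np.linalg.norm(T-p)*1000/vmax)),int(np.ceil(np.linalg.norm(rv)/.165)),1)
        if len(w)>4 and w[4]: n=max(n,w[4])
        for i in range(n):
            k=1/(n-i);d=R.inv().apply((T-p)*k)*1000;rv=(R.inv()*RT).as_rotvec()*k
            d=np.round(d,0 if n-i>1 else 1);rv=np.round(rv,2 if n-i>1 else 3)
            rows.append([h,*d.tolist(),*rv.tolist()])
            p=p+R.apply(d/1000);R=R*Ro.from_rotvec(rv)
    while len(rows)%8: rows.append([rows[-1][0],0,0,0,0,0,0])
    for i in range(0,len(rows),8):
        print('['+',\n '.join('['+','.join(f'{v:g}' for v in q)+']' for q in rows[i:i+8])+']')
def st(): plan.__call__
E
python3 - <<'E'
from h import *
plan([(0.40,-0.46,.239,-45),(0.60,-0.1,.239,-5),(.527,.2785,.2,22)],.4)
print(pl('top',uz((455,205),130,85,5),.135))
E
```

```text
now [ 0.1892 -0.5951  0.238 ] yaw -72.4 tilt 0.09 open 1.0 F [ 1.7 -0.3 -0.2] t 0.1
[[0.4,-13,-48,-0,-0,0,-0.1],
 [0.4,-8,-50,-0,-0,0,-0.09],
 [0.4,-4,-50,-0,-0,0,-0.1],
 [0.4,2,-50,-0,-0,0,-0.09],
 [0.4,5.6,-49.6,-0.9,-0.001,0.001,-0.098],
 [0.4,-14,-49,-0,0,0,-0.09],
 [0.4,-10,-51,-0,0,0,-0.09],
 [0.4,-5,-51,-0,0,0,-0.09]]
[[0.4,-0,-52,-0,0,0,-0.09],
 [0.4,4,-51,-0,0,0,-0.08],
 [0.4,8,-51,-0,0,0,-0.09],
 [0.4,13,-50,-0,0,0,-0.08],
 [0.4,17,-48.3,-0.1,0,0.001,-0.088],
 [0.4,-13,-46,5,0,-0,-0.06],
 [0.4,-10,-47,5,0,-0,-0.06],
 [0.4,-8,-48,5,0,-0,-0.06]]
[[0.4,-5,-48,5,0,-0,-0.06],
 [0.4,-2,-48,5,0,-0,-0.06],
 [0.4,1,-48,5,0,-0,-0.06],
 [0.4,4,-48,4,0,-0,-0.06],
 [0.4,7.3,-47.9,4.9,0,-0,-0.051],
 [0.4,0,0,0,0,0,0],
 [0.4,0,0,0,0,0,0],
 [0.4,0,0,0,0,0,0]]
[0.71920251 0.24485479 0.135     ]
```

play_rows([
  [0.4,-13,-48,0,0,0,-0.1],
  [0.4,-8,-50,0,0,0,-0.09],
  [0.4,-4,-50,0,0,0,-0.1],
  [0.4,2,-50,0,0,0,-0.09],
  [0.4,6,-50,-1,0,0,-0.1],
  [0.4,-14,-49,0,0,0,-0.09],
  [0.4,-10,-51,0,0,0,-0.09],
  [0.4,-5,-51,0,0,0,-0.09],
])

```text
clock: 1.1
tool_pos: [0.4761, -0.3196, 0.2344]
eef_rot: [0.969, -0.248, -0.003, -0.001]
contact_force: [-0.1, 0.1, 0.3]
opening: 0.402
```

Run:
```python
from h import *
plan([(0.60,-0.1,.239,-5),(.527,.2785,.2,22)],.4)
```

```text
now [ 0.4761 -0.3196  0.2344] yaw -28.7 tilt 0.4 open 0.402 F [-0.1  0.1  0.3] t 1.1
[[0.4,1,-50,-1,-0,0,-0.08],
 [0.4,5,-50,-1,-0,0,-0.08],
 [0.4,9,-50,-1,-0,0,-0.08],
 [0.4,12,-49,-1,-0,0,-0.09],
 [0.4,16.8,-47.7,-0.8,-0.002,0.007,-0.083],
 [0.4,-13,-46,5,0,-0,-0.06],
 [0.4,-10,-47,5,0,-0,-0.06],
 [0.4,-8,-48,5,0,-0,-0.06]]
[[0.4,-5,-48,5,0,-0,-0.06],
 [0.4,-2,-48,5,0,-0,-0.06],
 [0.4,1,-48,5,0,-0,-0.06],
 [0.4,4,-48,4,0,-0,-0.06],
 [0.4,7.1,-48,5,0,-0,-0.051],
 [0.4,0,0,0,0,0,0],
 [0.4,0,0,0,0,0,0],
 [0.4,0,0,0,0,0,0]]
```

Tracking lags slightly but is sound; carrying on.

play_rows([
  [0.4,1,-50,-1,0,0,-0.08],
  [0.4,5,-50,-1,0,0,-0.08],
  [0.4,9,-50,-1,0,0,-0.08],
  [0.4,12,-49,-1,0,0,-0.09],
  [0.4,17,-48,-1,0,0,-0.08],
  [0.4,-13,-46,5,0,0,-0.06],
  [0.4,-10,-47,5,0,0,-0.06],
  [0.4,-8,-48,5,0,0,-0.06],
])

```text
clock: 2.1
tool_pos: [0.5731, 0.0546, 0.2218]
eef_rot: [0.999, 0.054, -0.004, -0.002]
contact_force: [0.4, 0.2, -0.8]
opening: 0.402
```

play_rows([
  [0.4,-5,-48,5,0,0,-0.06],
  [0.4,-2,-48,5,0,0,-0.06],
  [0.4,1,-48,5,0,0,-0.06],
  [0.4,4,-48,4,0,0,-0.06],
  [0.4,7,-48,5,0,0,-0.05],
  [0.4,0,0,0,0,0,0],
  [0.4,0,0,0,0,0,0],
  [0.4,0,0,0,0,0,0],
])

```text
clock: 3.1
tool_pos: [0.5171, 0.2994, 0.1956]
eef_rot: [0.979, 0.205, -0.007, -0.003]
contact_force: [-0.2, -0.4, 0.2]
opening: 0.399
```

Run:
```python
from h import *
plan([(.527,.2785,.12,22,2,.36),(.527,.2785,.043,22,4,.36)],.36)
for n in('side','top'):
    im=r.snapshot(n)[:,:,::-1]; cv2.imwrite(f'pics/{n}1.png',im)
    x0,y0,x1,y1=(250,60,400,230) if n=='side' else (120,80,340,220)
    cv2.imwrite(f'pics/{n}1z.png',cv2.convertScaleAbs(cv2.resize(im[y0:y1,x0:x1],None,fx=3.5,fy=3.5,interpolation=2),alpha=1.2))
```

```text
now [0.5171 0.2994 0.1956] yaw 23.6 tilt 0.83 open 0.399 F [-0.2 -0.4  0.2] t 3.1
[[0.36,1,12,38,-0,0.01,0.01],
 [0.36,0.4,11.7,37.4,-0.008,0.002,0.018],
 [0.36,0,-0,19,0,0,0],
 [0.36,0,-0,19,0,0,0],
 [0.36,0,-0,19,0,0,0],
 [0.36,0,-0,20,0,0,0],
 [0.36,0,0,0,0,0,0],
 [0.36,0,0,0,0,0,0]]
```

View pics/side1z.png

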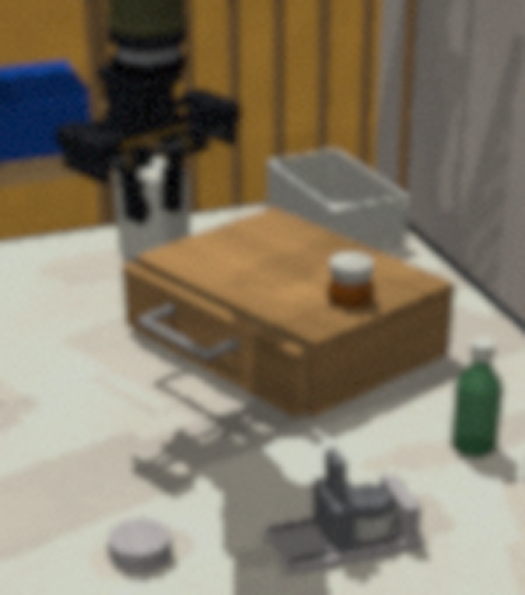

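View pics/top1.png

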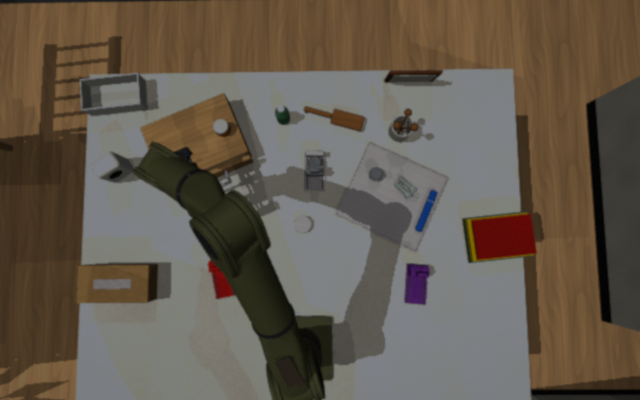

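The gripper hangs over the handle (side zoom fingers at about (155,195)), with nothing disturbed. Going down.

play_rows([
  [0.36,1,12,38,0,0.01,0.01],
  [0.36,0,12,37,-0.01,0,0.02],
  [0.36,0,0,0,0,0,0],
  [0.36,0,0,0,0,0,0],
  [0.36,0,0,0,0,0,0],
  [0.36,0,0,0,0,0,0],
  [0.36,0,0,0,0,0,0],
  [0.36,0,0,0,0,0,0],
])

```text
clock: 4.2
tool_pos: [0.5318, 0.2774, 0.125]
eef_rot: [0.982, 0.187, 0.004, -0.001]
contact_force: [-1.2, 0.5, 1.0]
opening: 0.359
```

Run:
```python
from h import *
plan([(.527,.2785,.043,22,5,.36)],.36)
im=r.snapshot('side')[:,:,::-1]; cv2.imwrite('pics/side2z.png',cv2.convertScaleAbs(cv2.resize(im[90:190,250:400],None,fx=5,fy=5,interpolation=2),alpha=1.2))
for X in ((.5055,.3299,.0634),(.5264,.2784,.062)): print((proj('side',X)-[250,90])*5)
```

```text
now [0.5318 0.2774 0.125 ] yaw 21.6 tilt 0.51 open 0.359 F [-1.2  0.5  1. ] t 4.2
[[0.36,-1,-1,16,0,-0,-0],
 [0.36,-1,-0,16,0,-0,-0],
 [0.36,-1,-1,17,0,-0,-0],
 [0.36,-1,-0,16,0,-0,-0],
 [0.36,-0.8,-0.8,16.9,0,-0.009,-0.008],
 [0.36,0,0,0,0,0,0],
 [0.36,0,0,0,0,0,0],
 [0.36,0,0,0,0,0,0]]
[203.63332752 304.43786153]
[248.62479309 330.63914527]
```

View pics/side2z.png

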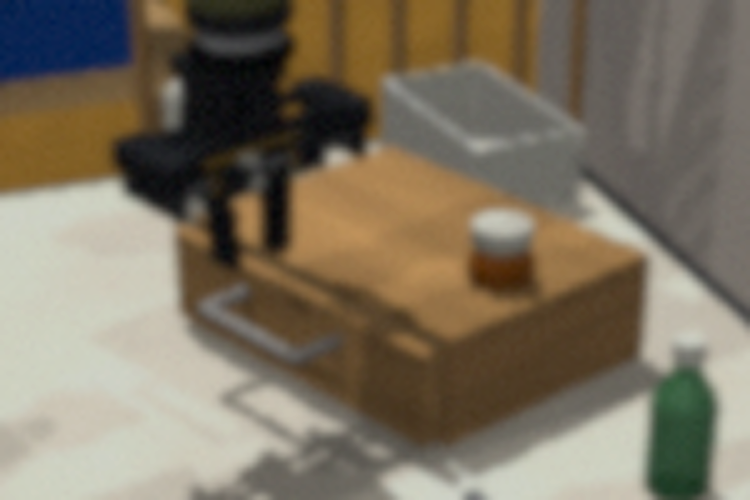

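Fingertips at zoom (222,255) and (277,240) straddle straight above the bar middle (248,331). Go down.

play_rows([
  [0.36,-1,-1,16,0,0,0],
  [0.36,-1,0,16,0,0,0],
  [0.36,-1,-1,17,0,0,0],
  [0.36,-1,0,16,0,0,0],
  [0.36,-1,-1,17,0,-0.01,-0.01],
  [0.36,0,0,0,0,0,0],
  [0.36,0,0,0,0,0,0],
  [0.36,0,0,0,0,0,0],
])

```text
clock: 5.25
tool_pos: [0.5254, 0.2784, 0.0355]
eef_rot: [0.981, 0.193, -0.002, 0.001]
contact_force: [-0.1, 0.5, 0.4]
opening: 0.357
```

play_rows([
  [0,0,0,0,0,0,0],
  [0,0,0,0,0,0,0],
  [0,0,0,0,0,0,0],
  [0,0,0,0,0,0,0],
  [0,0,0,0,0,0,0],
  [0,0,0,0,0,0,0],
  [0,0,0,0,0,0,0],
  [0,0,0,0,0,0,0],
], grip_force=25)

```text
clock: 6.25
tool_pos: [0.5265, 0.2789, 0.0367]
eef_rot: [0.981, 0.192, -0.001, 0.0]
contact_force: [0.7, 0.1, -1.3]
opening: 0.075
```

Run:
```python
from h import *
s=r.get_state();p=s['tool_pos']
plan([(p[0]-.172*np.cos(np.radians(22)),p[1]-.172*np.sin(np.radians(22)),p[2],22,12,0)],0)
```

```text
now [0.5265 0.2789 0.0367] yaw 22.2 tilt 0.08 open 0.075 F [ 0.7  0.1 -1.3] t 6.25
[[0,-14,-0,0,0,0,0],
 [0,-14,-0,0,0,0,0],
 [0,-14,-0,0,0,0,0],
 [0,-14,-0,0,0,0,0],
 [0,-14,-0,0,0,0,0],
 [0,-15,-0,0,0,0,0],
 [0,-14,-0,0,0,0,0],
 [0,-15,-0,0,0,0,0]]
[[0,-14,-0,0,0,0,0],
 [0,-15,-0,0,0,0,0],
 [0,-14,-0,0,0,0,0],
 [0,-15,-0.6,0.2,0,0.001,0.003],
 [0,0,0,0,0,0,0],
 [0,0,0,0,0,0,0],
 [0,0,0,0,0,0,0],
 [0,0,0,0,0,0,0]]
```

play_rows([
  [0,-14,0,0,0,0,0],
  [0,-14,0,0,0,0,0],
  [0,-14,0,0,0,0,0],
  [0,-14,0,0,0,0,0],
  [0,-14,0,0,0,0,0],
  [0,-14,0,0,0,0,0],
  [0,-14,0,0,0,0,0],
  [0,-14,0,0,0,0,0],
])

```text
clock: 7.25
tool_pos: [0.4269, 0.2379, 0.0367]
eef_rot: [0.982, 0.191, 0.005, -0.002]
contact_force: [2.1, 0.4, -4.4]
opening: 0.076
```

Run:
```python
from h import *
s=r.get_state();p=s['tool_pos']
print('pulled',np.hypot(*(p[:2]-[.5265,.2789])))
a=np.radians(22.);d=.170
plan([(.5265-d*np.cos(a),.2789-d*np.sin(a),.0367,22,6,0)],0)
```

```text
pulled 0.10769148029782337
now [0.4269 0.2379 0.0367] yaw 22.0 tilt 0.62 open 0.076 F [ 2.1  0.4 -4.4] t 7.25
[[0,-10,-0,-0,-0,-0,-0],
 [0,-10,-0,-0,-0,-0,-0],
 [0,-11,-0,-0,-0,-0,-0],
 [0,-10,-0,-0,-0,-0,-0],
 [0,-11,-0,-0,-0,-0.01,-0],
 [0,-10.3,-0.8,-0.5,-0.002,-0.001,-0],
 [0,0,0,0,0,0,0],
 [0,0,0,0,0,0,0]]
```

play_rows([
  [0,-10,0,0,0,0,0],
  [0,-10,0,0,0,0,0],
  [0,-11,0,0,0,0,0],
  [0,-10,0,0,0,0,0],
  [0,-8,0,0,0,-0.01,0],
  [0,-6,0,0,0,0,0],
  [0,-4,0,0,0,0,0],
  [0,-4,0,0,0,0,0],
])

```text
clock: 8.25
tool_pos: [0.3852, 0.2204, 0.0368]
eef_rot: [0.982, 0.189, 0.012, -0.001]
contact_force: [5.5, 1.2, -10.1]
opening: 0.074
```

Run:
```python
from h import *
s=r.get_state();p=s['tool_pos']
print('pulled',np.hypot(*(p[:2]-[.5265,.2789])),s['contact_force'],s['opening'],p)
```

```text
pulled 0.15293777509040396 [  5.49658835   1.16312601 -10.1097371 ] 0.0741261466303657 [0.38518456 0.22042001 0.0367804 ]
```

play_rows([
  [0,-6,0,0,0,0,0],
  [0,-6,0,0,0,0,0],
  [0,-6,0,0,0,0,0],
  [0,-6,0,0,0,0,0],
  [0,-5,0,0,0,0,0],
  [0,-5,0,0,0,0,0],
  [0,-5,0,0,0,0,0],
  [0,-5,0,0,0,0,0],
])

```text
clock: 9.25
tool_pos: [0.3871, 0.221, 0.0365]
eef_rot: [0.982, 0.183, 0.051, -0.004]
contact_force: [7.5, 2.5, -4.0]
opening: 0.073
```

Run:
```python
from h import *
s=r.get_state();p=s['tool_pos']
print('pulled',np.hypot(*(p[:2]-[.5265,.2789])),s['contact_force'],s['q'])
plan([],0)
```

```text
pulled 0.15097480402088898 [ 7.49421673  2.52494227 -4.02232428] [-0.3944269   0.9023303  -0.41817034  2.31602081  1.90767863  0.38552197
 -2.19286454]
now [0.3871 0.221  0.0365] yaw 21.1 tilt 5.87 open 0.073 F [ 7.5  2.5 -4. ] t 9.25
```

Run:
```python
from h import *
for n in('side','top'):
    im=r.snapshot(n)[:,:,::-1]
    x0,y0,x1,y1=(230,90,400,220) if n=='side' else (120,80,280,220)
    cv2.imwrite(f'pics/{n}3z.png',cv2.convertScaleAbs(cv2.resize(im[y0:y1,x0:x1],None,fx=4.2,fy=4.2,interpolation=2),alpha=1.2))
```

```text
(no output)
```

View pics/side3z.png

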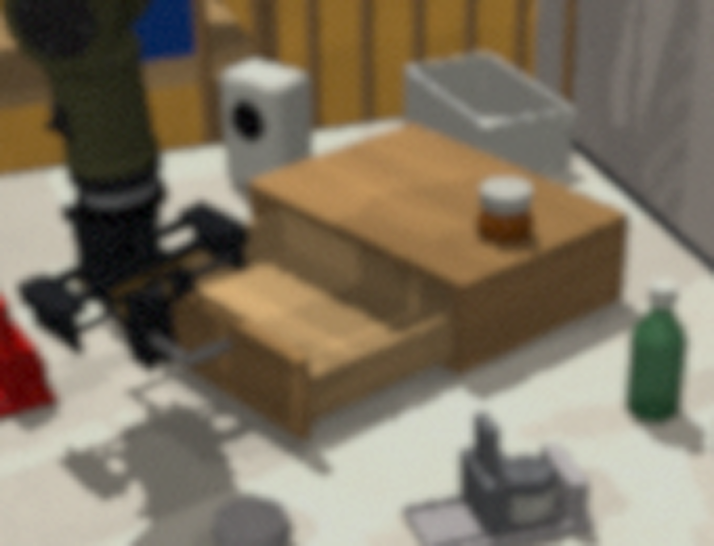

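View pics/top3z.png

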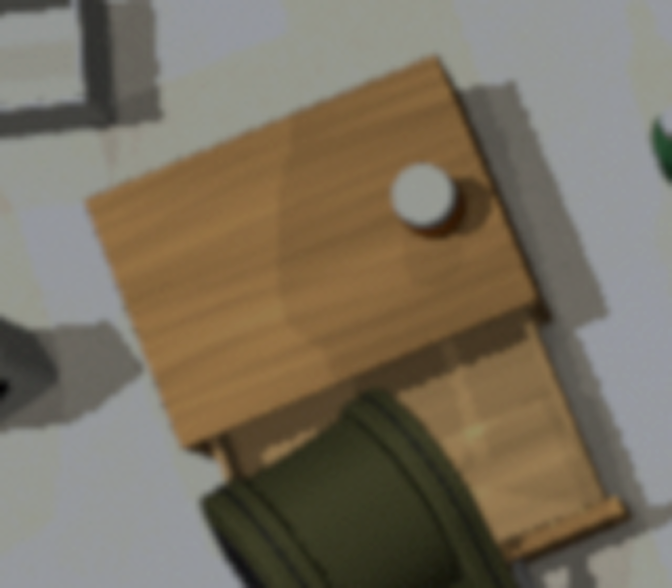

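Drawer is nearly out; side shows its front corner at zoom (300,360), top at (630,510). Measuring how far it has travelled.

Run:
```python
from h import *
np.set_printoptions(precision=4,suppress=True)
now,e=tri(uz((630,505),120,80,4.2),uz((302,370),230,90,4.2)); print(now,e)
print('plane now',pl('top',uz((630,505),120,80,4.2),.085),'before',pl('top',uz((603,352),130,85,5),.085))
ch=pl('top',uz((540,297),120,80,4.2),.09);ch0=pl('top',uz((590,335),130,85,5),.09);print('chest corner now/before',ch,ch0)
x=np.array([np.cos(np.radians(22)),np.sin(np.radians(22))])
print('front behind chest corner now',(ch-pl('top',uz((630,505),120,80,4.2),.085))[:2]@x,'before',(ch0-pl('top',uz((603,352),130,85,5),.085))[:2]@x)
```

```text
[0.4825 0.0953 0.0781] 0.006077940771684937
plane now [0.4848 0.0939 0.085 ] before [0.633  0.1577 0.085 ]
chest corner now/before [0.6476 0.1635 0.09  ] [0.6434 0.1655 0.09  ]
front behind chest corner now 0.17701342420841143 before 0.01253405232838425
```

Run:
```python
from h import *
plan([(.3735,.2165,.0385,22,4,0)],0)
```

```text
now [0.3871 0.221  0.0365] yaw 21.2 tilt 5.86 open 0.072 F [ 7.4  3.6 -3.5] t 9.35
[[0,-4,-0,-1,0,-0.03,-0],
 [0,-3,-0,-1,0,-0.02,-0.01],
 [0,-4,-0,-0,0.01,-0.03,-0],
 [0,-3.1,-0.7,-0.9,0.002,-0.022,-0.006],
 [0,0,0,0,0,0,0],
 [0,0,0,0,0,0,0],
 [0,0,0,0,0,0,0],
 [0,0,0,0,0,0,0]]
```

play_rows([
  [0,-6,0,-1,0,-0.05,0],
  [0,-8,0,-1,0,-0.05,-0.01],
  [0,-10,0,0,0,-0.05,0],
  [0,-10,0,-1,0,-0.05,0],
  [0,-12,0,0,0,-0.05,0],
  [0,-12,0,0,0,-0.04,0],
  [0,-12,0,0,0,-0.03,0],
  [0,-12,0,0,0,-0.03,0],
])

```text
clock: 10.35
tool_pos: [0.3815, 0.2192, 0.0376]
eef_rot: [0.983, 0.175, -0.061, 0.014]
contact_force: [22.8, 4.7, -26.1]
opening: 0.074
```

Run:
```python
from h import *
s=r.get_state();R=Ro.from_quat(s['eef_rot']);g=s['tool_pos']-R.as_matrix()[:,2]*.019
print('grasp pt',g,'pulled',np.hypot(*(g[:2]-[.5265,.2789])))
plan([],0)
```

```text
grasp pt [0.38363066 0.22014942 0.05647945] pulled 0.15447743798951807
now [0.3815 0.2192 0.0376] yaw 20.1 tilt 7.14 open 0.074 F [ 22.8   4.7 -26.1] t 10.35
```

23 N against 1.5 N of friction with no motion: the drawer is at its stop. Releasing and rising.

play_rows([
  [0.1,0,0,0,0,0,0],
  [0.2,0,0,0,0,0,0],
  [0.3,0,0,0,0,0,0],
  [0.3,0,0,0,0,0,0],
  [0.3,0,0,0,0,0,0],
  [0.3,0,0,0,0,0,0],
  [0.3,0,0,0,0,0,0],
  [0.3,0,0,0,0,0,0],
])

```text
clock: 11.35
tool_pos: [0.3809, 0.2189, 0.038]
eef_rot: [0.983, 0.175, -0.061, 0.015]
contact_force: [-0.1, -0.9, -0.1]
opening: 0.297
```

Run:
```python
from h import *
plan([(.3785,.2170,.0365,22,2,.3),(.3785,.2170,.2,22,5,.3)],.3)
```

```text
now [0.3809 0.2189 0.038 ] yaw 20.1 tilt 7.19 open 0.297 F [-0.1 -0.9 -0.1] t 11.35
[[0.3,-1,0,1,0,0.06,-0.02],
 [0.3,-1.7,1,0.8,0.006,0.065,-0.012],
 [0.3,-0,-0,-33,-0,0,0],
 [0.3,-0,-0,-33,-0,0,0],
 [0.3,-0,-0,-33,-0,0,0],
 [0.3,-0,-0,-32,-0,0,0],
 [0.3,-0.1,-0.1,-32.5,-0.001,0,0],
 [0.3,0,0,0,0,0,0]]
```

play_rows([
  [0.34,1,0,0,0,0.06,-0.02],
  [0.34,1,0,0,0,0.06,-0.01],
  [0.34,0,0,-10,0,0,0],
  [0.34,0,0,-25,0,0,0],
  [0.34,0,0,-33,0,0,0],
  [0.34,0,0,-40,0,0,0],
  [0.34,0,0,-40,0,0,0],
  [0.34,0,0,-10,0,0,0],
])

```text
clock: 12.35
tool_pos: [0.382, 0.2204, 0.1994]
eef_rot: [0.981, 0.192, -0.002, 0.005]
contact_force: [0.4, 0.0, -0.9]
opening: 0.342
```

Run:
```python
from h import *
plan([(.50,.05,.22,5,0,.5)],.5)
for n in('side','top'):
    im=r.snapshot(n)[:,:,::-1]; cv2.imwrite(f'pics/{n}4.png',im)
```

```text
now [0.382  0.2204 0.1994] yaw 22.1 tilt 0.66 open 0.342 F [ 0.4  0.  -0.9] t 12.35
[[0.5,11,51,-5,0,0,0.07],
 [0.5,15,50,-5,0,0,0.08],
 [0.5,19,48,-4,0.01,0,0.07],
 [0.5,21.6,46.6,-5.4,0.001,0.004,0.079],
 [0.5,0,0,0,0,0,0],
 [0.5,0,0,0,0,0,0],
 [0.5,0,0,0,0,0,0],
 [0.5,0,0,0,0,0,0]]
```

View pics/side4.png

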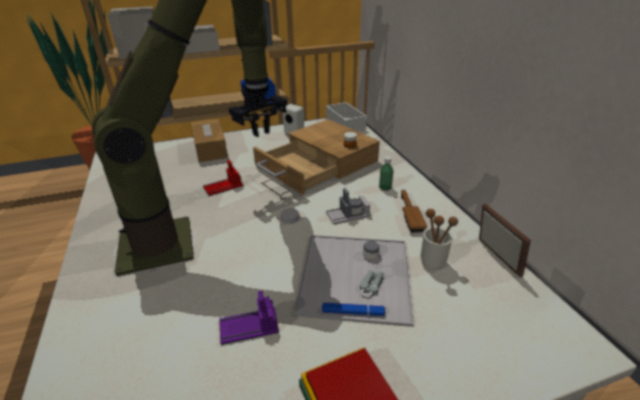

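Run:
```python
import cv2
t=cv2.imread('pics/top4.png'); s=cv2.imread('pics/side4.png')
cv2.imwrite('pics/t4h.png',cv2.convertScaleAbs(cv2.resize(t[140:200,290:345],None,fx=9,fy=9,interpolation=2),alpha=1.6))
cv2.imwrite('pics/s4h.png',cv2.convertScaleAbs(cv2.resize(s[180:230,315:380],None,fx=10,fy=10,interpolation=2),alpha=1.2))
```

```text
(no output)
```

View pics/t4h.png

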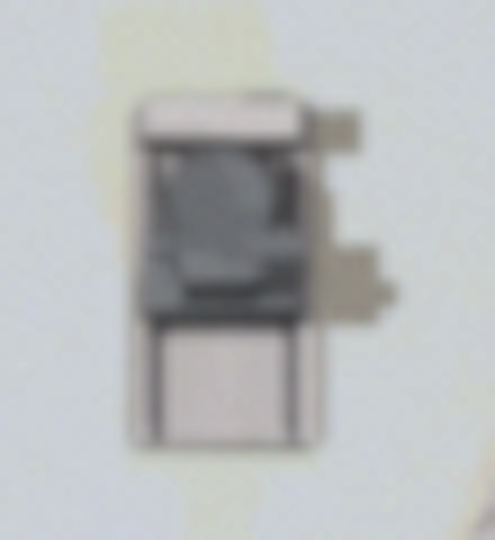

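View pics/s4h.png

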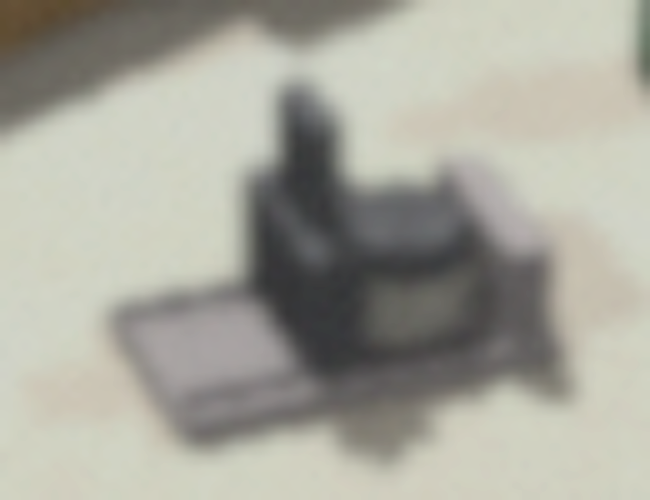

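Run:
```python
from h import *
np.set_printoptions(precision=4,suppress=True)
t=lambda *p:uz(p,290,140,9); s=lambda *p:uz(p,315,180,10)
print('tab',tri(t(222,268),s(308,100)), pl('top',t(222,268),.096))
print('fixed jaw top far/near edges',[pl('top',t(*p),.044) for p in((140,100),(300,95),(140,138),(302,138))])
print('base corners',[pl('top',t(*p),.010) for p in((132,447),(318,447))],[pl('side',s(*p),.010) for p in((120,315),(192,430))])
for z,x in((.096,.583),(.056,.583)): print(z,[(proj('top',(x+dx,-.052+dy,z))-[290,140])*9 for dx,dy in((0,0),(-.006,.015),(.006,-.015))],[(proj('side',(x,-.052,z))-[315,180])*10])
```

```text
tab (array([ 0.5795, -0.0511,  0.0968]), np.float64(0.0035461448227445532)) [ 0.5814 -0.0516  0.096 ]
fixed jaw top far/near edges [array([ 0.6538, -0.0211,  0.044 ]), array([ 0.655 , -0.0809,  0.044 ]), array([ 0.6394, -0.021 ,  0.044 ]), array([ 0.6387, -0.0815,  0.044 ])]
base corners [array([ 0.5273, -0.0161,  0.01  ]), array([ 0.5265, -0.0866,  0.01  ])] [array([ 0.5254, -0.0239,  0.01  ]), array([ 0.5256, -0.0896,  0.01  ])]
0.096 [array([218.9808, 259.5007]), array([177.3672, 276.489 ]), array([260.5713, 242.5219])] [array([320.6425,  96.1406])]
0.056 [array([220.1387, 277.3056]), array([179.6434, 293.8422]), array([260.612 , 260.7779])] [array([317.404 , 203.7762])]
```

Run:
```python
from h import *
print(r.get_state()['q'].round(2))
plan([(.56,-.04,.2,2,7,.45),(.5805,-.0515,.16,0,2,.45)],.45)
```

```text
[-0.17  0.61 -0.72  2.12  0.67  0.66 -0.97]
now [0.3818 0.2198 0.198 ] yaw 22.1 tilt 0.76 open 0.337 F [0.7 0.  0.5] t 12.45
[[0.45,10,44,0,0,0,0.05],
 [0.45,12,43,0,0,0,0.05],
 [0.45,14,43,0,0,0,0.05],
 [0.45,16,42,0,0,0,0.05],
 [0.45,18,41,0,0,0,0.05],
 [0.45,20,41,0,0.01,0,0.05],
 [0.45,22,39,0.3,0.003,0.005,0.051],
 [0.45,10,6,20,-0,-0,0.02]]
[[0.45,10.2,6,20,-0,-0,0.015],
 [0.45,0,0,0,0,0,0],
 [0.45,0,0,0,0,0,0],
 [0.45,0,0,0,0,0,0],
 [0.45,0,0,0,0,0,0],
 [0.45,0,0,0,0,0,0],
 [0.45,0,0,0,0,0,0],
 [0.45,0,0,0,0,0,0]]
```

play_rows([
  [0.45,10,44,0,0,0,0.05],
  [0.45,12,43,0,0,0,0.05],
  [0.45,14,43,0,0,0,0.05],
  [0.45,16,42,0,0,0,0.05],
  [0.45,18,41,0,0,0,0.05],
  [0.45,20,41,0,0.01,0,0.05],
  [0.45,22,39,0,0,0,0.05],
  [0.45,0,0,0,0,0,0],
])

```text
clock: 13.45
tool_pos: [0.5598, -0.0505, 0.1853]
eef_rot: [1.0, 0.015, -0.012, 0.004]
contact_force: [-1.0, 0.0, -0.3]
opening: 0.455
```

Run:
```python
from h import *
plan([(.5805,-.0515,.14,0,4,.45)],.45)
```

```text
now [ 0.5598 -0.0505  0.1853] yaw 1.7 tilt 1.45 open 0.455 F [-1.   0.  -0.3] t 13.45
[[0.45,5,0,11,0,0.01,0.01],
 [0.45,5,0,11,0,0,0.01],
 [0.45,6,0,12,0,0.01,0],
 [0.45,5.3,0.9,11.1,0.009,0.004,0.009],
 [0.45,0,0,0,0,0,0],
 [0.45,0,0,0,0,0,0],
 [0.45,0,0,0,0,0,0],
 [0.45,0,0,0,0,0,0]]
```

play_rows([
  [0.45,5,0,11,0,0.01,0.01],
  [0.45,5,0,11,0,0,0.01],
  [0.45,6,0,12,0,0.01,0],
  [0.45,5,1,11,0.01,0,0.01],
  [0.45,0,0,0,0,0,0],
  [0.45,0,0,0,0,0,0],
  [0.45,0,0,0,0,0,0],
  [0.45,0,0,0,0,0,0],
])

```text
clock: 14.45
tool_pos: [0.5786, -0.0469, 0.1344]
eef_rot: [1.0, 0.003, -0.004, -0.002]
contact_force: [-0.6, 0.2, 0.0]
opening: 0.452
```

Run:
```python
from h import *
plan([(.5805,-.0515,.069,0,5,.45)],.45)
im=r.snapshot('side')[:,:,::-1]
cv2.imwrite('pics/s5h.png',cv2.convertScaleAbs(cv2.resize(im[140:230,300:380],None,fx=7,fy=7,interpolation=2),alpha=1.2))
```

```text
now [ 0.5786 -0.0469  0.1344] yaw 0.3 tilt 0.47 open 0.452 F [-0.6  0.2  0. ] t 14.45
[[0.45,0,1,13,-0,0,0],
 [0.45,1,1,13,-0,0,0],
 [0.45,0,1,13,-0,0,0],
 [0.45,1,1,13,-0,0,0],
 [0.45,0.4,0.8,13.4,-0.003,0.008,0.006],
 [0.45,0,0,0,0,0,0],
 [0.45,0,0,0,0,0,0],
 [0.45,0,0,0,0,0,0]]
```

View pics/s5h.png

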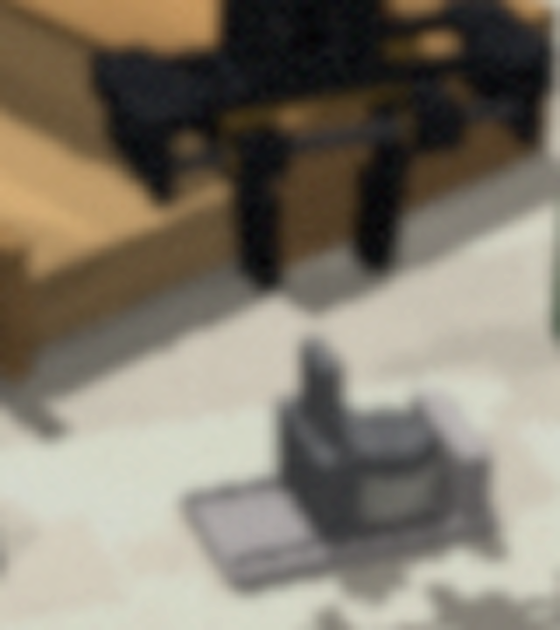

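Fingertips at zoom (262,280) and (376,265) straddle the tab at (318,350). Down, then close.

play_rows([
  [0.45,0,1,13,0,0,0],
  [0.45,1,1,13,0,0,0],
  [0.45,0,1,12,0,0,0],
  [0.45,1,1,12,0,0,0],
  [0.45,0,1,10,0,0.01,0.01],
  [0.45,0,0,0,0,0,0],
  [0.45,0,0,0,0,0,0],
  [0.45,0,0,0,0,0,0],
])

```text
clock: 15.5
tool_pos: [0.5799, -0.0522, 0.0689]
eef_rot: [1.0, -0.002, 0.0, -0.002]
contact_force: [-0.7, -0.1, 0.2]
opening: 0.449
```

play_rows([
  [0,0,0,0,0,0,0],
  [0,0,0,0,0,0,0],
  [0,0,0,0,0,0,0],
  [0,0,0,0,0,0,0],
  [0,0,0,0,0,0,0],
  [0,0,0,0,0,0,0],
  [0,0,0,0,0,0,0],
  [0,0,0,0,0,0,0],
])

```text
clock: 16.5
tool_pos: [0.5806, -0.0521, 0.0697]
eef_rot: [1.0, -0.002, 0.001, -0.002]
contact_force: [-0.4, -0.1, -1.0]
opening: 0.137
```

play_rows([
  [0,-6,0,0,0,0,0],
  [0,-6,0,0,0,0,0],
  [0,-6,0,0,0,0,0],
  [0,-6,0,0,0,0,0],
  [0,-6,0,0,0,0,0],
  [0,-5,0,0,0,0,0],
  [0,-5,0,0,0,0,0],
  [0,-5,0,0,0,0,0],
])

```text
clock: 17.5
tool_pos: [0.5432, -0.0521, 0.0698]
eef_rot: [1.0, -0.002, 0.011, -0.003]
contact_force: [15.4, -1.3, -17.3]
opening: 0.132
```

Moved 37 mm and stopped with 15 N: the jaw is fully open. Release and rise.

play_rows([
  [0.2,1,0,0,0,0.02,0],
  [0.4,0,0,0,0,0,0],
  [0.45,0,0,0,0,0,0],
  [0.45,0,0,0,0,0,0],
  [0.45,0,0,-20,0,0,0],
  [0.45,0,0,-35,0,0,0],
  [0.45,0,0,-35,0,0,0],
  [0.45,0,0,-35,0,0,0],
])

```text
clock: 18.5
tool_pos: [0.5346, -0.0528, 0.1954]
eef_rot: [1.0, -0.003, 0.015, -0.003]
contact_force: [0.4, -0.0, 0.0]
opening: 0.451
```

Run:
```python
from h import *
s=r.get_state();print(s['q'].round(2))
plan([(.60,-.045,.2,90,0,1)],1)
im=r.snapshot('side')[:,:,::-1]
cv2.imwrite('pics/s6h.png',cv2.convertScaleAbs(cv2.resize(im[170:240,300:400],None,fx=8,fy=8,interpolation=2),alpha=1.2))
im=r.snapshot('top')[:,:,::-1]
cv2.imwrite('pics/top6.png',im)
cv2.imwrite('pics/t6h.png',cv2.convertScaleAbs(cv2.resize(im[120:260,290:460],None,fx=4.7,fy=4.7,interpolation=2),alpha=1.5))
```

```text
[ 0.41  0.69 -0.66  1.89  0.62  0.74 -0.6 ]
now [ 0.5346 -0.0528  0.1954] yaw -0.3 tilt 1.78 open 0.451 F [ 0.4 -0.   0. ] t 18.5
[[1,7,-1,-0,0,-0,-0.16],
 [1,7,0,-0,0,-0,-0.16],
 [1,6,1,-0,0,-0,-0.16],
 [1,6,2,-0,0,-0,-0.16],
 [1,6,3,-0,0,-0,-0.16],
 [1,5,4,-1,0.01,-0,-0.16],
 [1,4,5,-0,0,-0,-0.15],
 [1,3,6,-1,0.01,-0.01,-0.16]]
[[1,3,6,-0,0,-0,-0.15],
 [1,1.6,6.5,-0.9,0.009,-0.008,-0.156],
 [1,0,0,0,0,0,0],
 [1,0,0,0,0,0,0],
 [1,0,0,0,0,0,0],
 [1,0,0,0,0,0,0],
 [1,0,0,0,0,0,0],
 [1,0,0,0,0,0,0]]
```

View pics/s6h.png

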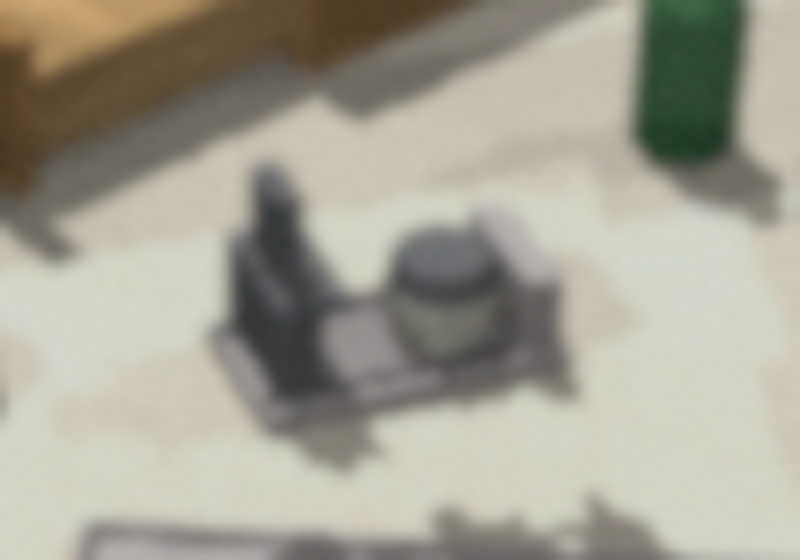

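View pics/top6.png

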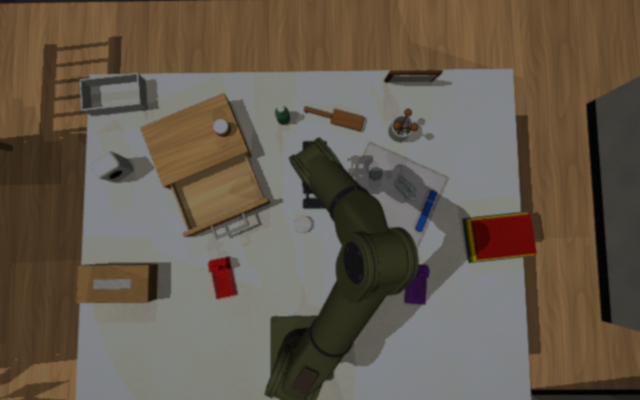

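Jaw is open with tab at zoom (275,180) and the capsule free at (447,260). Start the wrist turn, checking q7.

play_rows([
  [1,7,-1,0,0,0,-0.16],
  [1,7,0,0,0,0,-0.16],
  [1,6,1,0,0,0,-0.16],
  [1,6,2,0,0,0,-0.16],
  [1,6,3,0,0,0,-0.16],
  [1,5,4,-1,0.01,0,-0.16],
  [1,4,5,0,0,0,-0.15],
  [1,3,6,-1,0.01,-0.01,-0.16],
])

```text
clock: 19.6
tool_pos: [0.5852, -0.0469, 0.1952]
eef_rot: [0.794, 0.608, 0.003, -0.0]
contact_force: [-0.5, 0.1, -0.0]
opening: 1.001
```

Run:
```python
from h import *
s=r.get_state();print(s['q'].round(2))
X=pl('side',uz((447,260),300,170,8),.046);print(X)
# top rim ellipse check
print([(proj('side',(.616,-.052,z))-[300,170])*8 for z in(.01,.046)])
plan([(.612,-.052,.17,90,0,1)],1)
```

```text
[ 0.53  0.87 -1.    1.71  0.83  1.04  0.55]
[ 0.61114148 -0.05647762  0.046     ]
[array([446.92360653, 322.32147668]), array([450.33246909, 248.27347341])]
now [ 0.5852 -0.0469  0.1952] yaw 74.9 tilt 0.34 open 1.001 F [-0.5  0.1 -0. ] t 19.6
[[1,1,14,13,0,-0,-0.13],
 [1,-0.8,13.1,12.3,0.004,-0.004,-0.134],
 [1,0,0,0,0,0,0],
 [1,0,0,0,0,0,0],
 [1,0,0,0,0,0,0],
 [1,0,0,0,0,0,0],
 [1,0,0,0,0,0,0],
 [1,0,0,0,0,0,0]]
```

play_rows([
  [1,1,14,13,0,0,-0.13],
  [1,-1,14,13,0,0,-0.13],
  [1,0,0,20,0,0,0],
  [1,0,0,30,0,0,0],
  [1,0,0,20,0,0,0],
  [1,0,0,0,0,0,0],
  [1,0,0,0,0,0,0],
  [1,0,0,0,0,0,0],
])

```text
clock: 20.6
tool_pos: [0.61, -0.0514, 0.0915]
eef_rot: [0.708, 0.707, 0.001, -0.003]
contact_force: [0.0, 0.3, 0.0]
opening: 1.001
```

Run:
```python
from h import *
plan([(.613,-.053,.07,90,2,1),(.613,-.053,.020,90,4,1)],1)
im=r.snapshot('side')[:,:,::-1]
cv2.imwrite('pics/s7h.png',cv2.convertScaleAbs(cv2.resize(im[160:240,300:400],None,fx=7.5,fy=7.5,interpolation=2),alpha=1.2))
```

```text
now [ 0.61   -0.0514  0.0915] yaw 89.9 tilt 0.3 open 1.001 F [0.  0.3 0. ] t 20.6
[[1,-1,2,11,-0,-0,-0],
 [1,-0.7,1.1,10.5,-0.003,-0.004,-0.001],
 [1,-0,-0,12,0,-0,-0],
 [1,-0,-0,13,0,-0,-0],
 [1,-0,-0,12,0,-0,-0],
 [1,-0,-0,13,0,-0,-0],
 [1,0,0,0,0,0,0],
 [1,0,0,0,0,0,0]]
```

View pics/s7h.png

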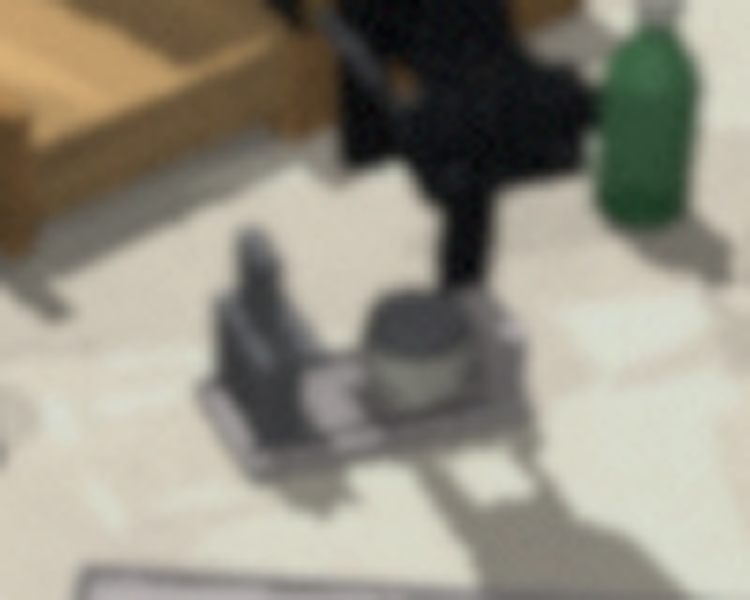

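play_rows([
  [1,-1,2,11,0,0,0],
  [1,-1,1,11,0,0,0],
  [1,0,0,12,0,0,0],
  [1,0,0,13,0,0,0],
  [1,0,0,12,0,0,0],
  [1,0,0,9,0,0,0],
  [1,0,0,0,0,0,0],
  [1,0,0,0,0,0,0],
])

```text
clock: 21.65
tool_pos: [0.6134, -0.0532, 0.0188]
eef_rot: [0.708, 0.707, 0.001, -0.002]
contact_force: [0.8, 0.3, 0.0]
opening: 1.001
```

play_rows([
  [0.4,0,0,0,0,0,0],
  [0.4,0,0,0,0,0,0],
  [0.4,0,0,0,0,0,0],
  [0.4,0,0,0,0,0,0],
  [0.4,0,0,0,0,0,0],
  [0.4,0,0,0,0,0,0],
  [0.4,0,0,0,0,0,0],
  [0.4,0,0,0,0,0,0],
], grip_force=20)

```text
clock: 22.65
tool_pos: [0.6143, -0.053, 0.0202]
eef_rot: [0.708, 0.706, 0.002, -0.002]
contact_force: [-0.6, 0.3, 1.3]
opening: 0.52
```

play_rows([
  [0,0,0,0,0,0,0],
  [0,0,0,-10,0,0,0],
  [0,0,0,-15,0,0,0],
  [0,0,0,-25,0,0,0],
  [0,0,0,-35,0,0,0],
  [0,0,0,-35,0,0,0],
  [0,0,0,-30,0,0,0],
  [0,0,0,-10,0,0,0],
], grip_force=30)

```text
clock: 23.65
tool_pos: [0.614, -0.0531, 0.1902]
eef_rot: [0.707, 0.707, 0.002, -0.001]
contact_force: [0.5, -0.9, -0.7]
opening: 0.523
```

```bash
cat >> h.py <<'E'
A=np.radians(22.);U=np.array([np.cos(A),np.sin(A)]);V=np.array([-np.sin(A),np.cos(A)])
DI=np.array([.508,.270])
def dr(x,y): return DI+x/1000*U+y/1000*V
E
python3 - <<'E'
from h import *
t=dr(0,78);print(t)
plan([(*t,.2,112,0,0)],0)
im=r.snapshot('side')[:,:,::-1]; cv2.imwrite('pics/s8.png',im)
im=r.snapshot('top')[:,:,::-1]
cv2.imwrite('pics/t8h.png',cv2.convertScaleAbs(cv2.resize(im[130:250,140:300],None,fx=5,fy=5,interpolation=2),alpha=1.3))
for p in((0,0),(-80,130),(-80,-130),(85,-130),(85,130)):print(p,(proj('top',(*dr(*p),.018))-[140,130])*5)
E
```

```text
[0.47878069 0.34232034]
now [ 0.614  -0.0531  0.1902] yaw 90.0 tilt 0.31 open 0.523 F [ 0.5 -0.9 -0.7] t 23.65
[[0,49,-17,-1,0,-0,-0.05],
 [0,50,-14,-1,0,-0,-0.05],
 [0,51,-12,-1,0,-0,-0.05],
 [0,52,-9,-1,0,-0,-0.05],
 [0,52,-7,-1,0,-0,-0.05],
 [0,52,-4,-1,0,-0,-0.04],
 [0,52,-2,-1,0,-0,-0.05],
 [0,52.3,0.1,-1,0.004,-0.004,-0.044]]
(0, 0) [400.33402442 327.40154801]
(-80, 130) [264.39592274 509.86137889]
(-80, -130) [621.28878131 362.4503656 ]
(85, -130) [531.6106337  140.94461563]
(85, 130) [178.11117286 285.84336648]
```

View pics/t8h.png

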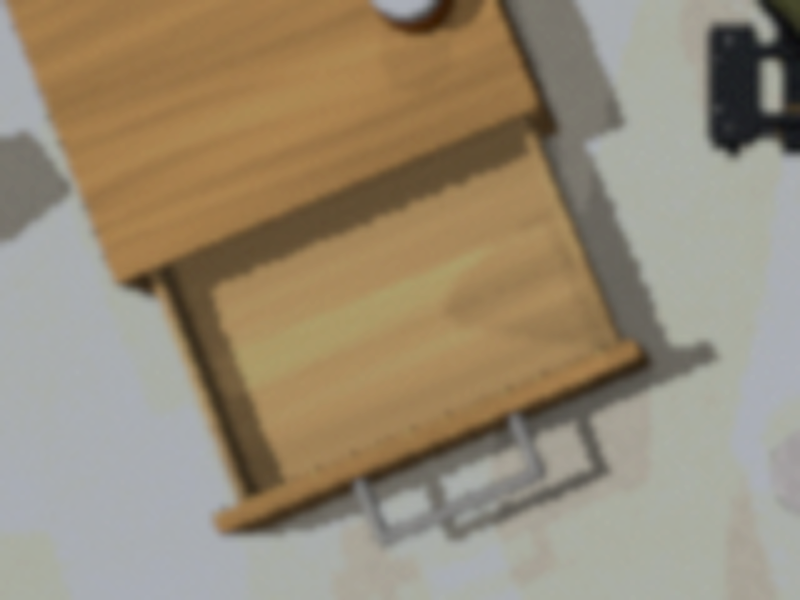

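View pics/s8.png

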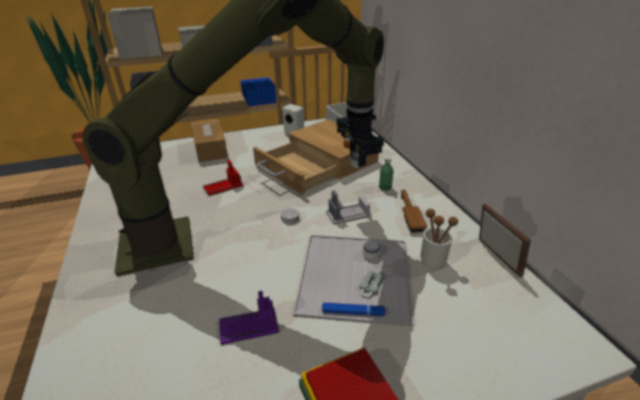

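The capsule is in the grip (side), holder is empty at (350,210), and my drawer frame projects well onto the drawer (centre (400,327) in the top zoom).

play_rows([
  [0,49,-17,-1,0,0,-0.05],
  [0,50,-14,-1,0,0,-0.05],
  [0,51,-12,-1,0,0,-0.05],
  [0,52,-9,-1,0,0,-0.05],
  [0,52,-7,-1,0,0,-0.05],
  [0,52,-4,-1,0,0,-0.04],
  [0,52,-2,-1,0,0,-0.05],
  [0,52,0,-1,0,0,-0.04],
])

```text
clock: 24.75
tool_pos: [0.4732, 0.3421, 0.185]
eef_rot: [0.561, 0.828, -0.007, -0.004]
contact_force: [0.6, -0.4, -0.6]
opening: 0.521
```

Run:
```python
from h import *
t=dr(0,78)
plan([(*t,.14,112,4,0)],0)
```

```text
now [0.4732 0.3421 0.185 ] yaw 111.7 tilt 0.94 open 0.521 F [ 0.6 -0.4 -0.6] t 24.75
[[0,-0,1,11,-0,0,-0],
 [0,-1,2,11,-0.01,0,-0],
 [0,-0,1,11,-0,0,-0],
 [0,-0.7,1.7,12,-0.006,0.002,-0.005],
 [0,0,0,0,0,0,0],
 [0,0,0,0,0,0,0],
 [0,0,0,0,0,0,0],
 [0,0,0,0,0,0,0]]
```

play_rows([
  [0,0,1,15,0,0,0],
  [0,-1,2,20,-0.01,0,0],
  [0,0,1,25,0,0,0],
  [0,-1,2,25,-0.01,0,0],
  [0,0,0,20,0,0,0],
  [0,0,0,0,0,0,0],
  [0,0,0,0,0,0,0],
  [0,0,0,0,0,0,0],
])

```text
clock: 25.75
tool_pos: [0.4754, 0.3391, 0.0693]
eef_rot: [0.56, 0.829, -0.004, 0.001]
contact_force: [-0.0, 0.6, -1.3]
opening: 0.522
```

Run:
```python
from h import *
t=dr(0,78)
plan([(*t,.030,112,6,0)],0)
```

```text
now [0.4754 0.3391 0.0693] yaw 111.9 tilt 0.51 open 0.522 F [-0.   0.6 -1.3] t 25.75
[[0,0,1,7,-0,0,-0],
 [0,0,1,6,-0,0,-0],
 [0,1,1,7,-0,0,-0],
 [0,0,1,6,-0,0,-0],
 [0,1,0,7,-0,0,-0],
 [0,0,0.6,6.3,-0.006,0.006,-0.001],
 [0,0,0,0,0,0,0],
 [0,0,0,0,0,0,0]]
```

play_rows([
  [0,0,1,7,0,0,0],
  [0,0,1,6,0,0,0],
  [0,1,1,7,0,0,0],
  [0,0,1,6,0,0,0],
  [0,1,0,7,0,0,0],
  [0,0,1,5,-0.01,0.01,0],
  [0,0,0,0,0,0,0],
  [0,0,0,0,0,0,0],
])

```text
clock: 26.75
tool_pos: [0.48, 0.3434, 0.0296]
eef_rot: [0.56, 0.829, 0.004, -0.0]
contact_force: [-0.1, -0.3, 0.0]
opening: 0.52
```

Near the floor: lower 1.5 mm and release, then rise.

play_rows([
  [0,0,0,1.5,0,0,0],
  [0.55,0,0,0,0,0,0],
  [0.6,0,0,0,0,0,0],
  [0.62,0,0,0,0,0,0],
  [0.62,0,0,0,0,0,0],
  [0.62,0,0,-8,0,0,0],
  [0.62,0,0,-20,0,0,0],
  [0.62,0,0,-25,0,0,0],
])

```text
clock: 27.75
tool_pos: [0.4793, 0.3429, 0.0836]
eef_rot: [0.559, 0.829, 0.004, -0.001]
contact_force: [0.3, 0.5, 0.1]
opening: 0.62
```

Run:
```python
from h import *
print(r.get_state()['q'].round(2))
s=r.get_state()['tool_pos']
plan([(s[0],s[1],.2,112,3,.62),(.50,.15,.2,90,0,1),(.55,-.15,.2,40,0,1)],1)
```

```text
[-0.19  1.05 -0.97  1.78  1.07  0.94  0.32]
now [0.4793 0.3429 0.0836] yaw 112.0 tilt 0.41 open 0.62 F [0.3 0.5 0.1] t 27.75
[[0.62,0,0,-39,0,-0,-0],
 [0.62,0,0,-39,0,-0,-0],
 [0.62,0.6,0.6,-38.4,0.005,-0.005,-0.001],
 [1,-47,-13,0,0,0,0.1],
 [1,-48,-9,0,0,0,0.09],
 [1,-48,-4,0,0,0,0.1],
 [1,-48.3,0.4,0.1,0,0,0.094],
 [1,-50,8,-0,0,-0,0.15]]
[[1,-48,16,-0,0,-0,0.14],
 [1,-46,22,-0,0,-0,0.15],
 [1,-42,29,-0,0,-0,0.14],
 [1,-37,34,-0,0,-0,0.15],
 [1,-31.3,39.8,-0,0,-0,0.143],
 [1,0,0,0,0,0,0],
 [1,0,0,0,0,0,0],
 [1,0,0,0,0,0,0]]
```

Run:
```python
from h import *
s=r.snapshot('side')[:,:,::-1];t=r.snapshot('top')[:,:,::-1]
cv2.imwrite('pics/s9t.png',cv2.convertScaleAbs(cv2.resize(s[225:330,290:420],None,fx=5,fy=5,interpolation=2),alpha=1.2))
cv2.imwrite('pics/t9t.png',cv2.convertScaleAbs(cv2.resize(t[130:260,320:460],None,fx=4.5,fy=4.5,interpolation=2),alpha=1.5))
cv2.imwrite('pics/s9d.png',cv2.convertScaleAbs(cv2.resize(s[100:220,230:400],None,fx=4.5,fy=4.5,interpolation=2),alpha=1.2))
```

```text
(no output)
```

View pics/s9t.png

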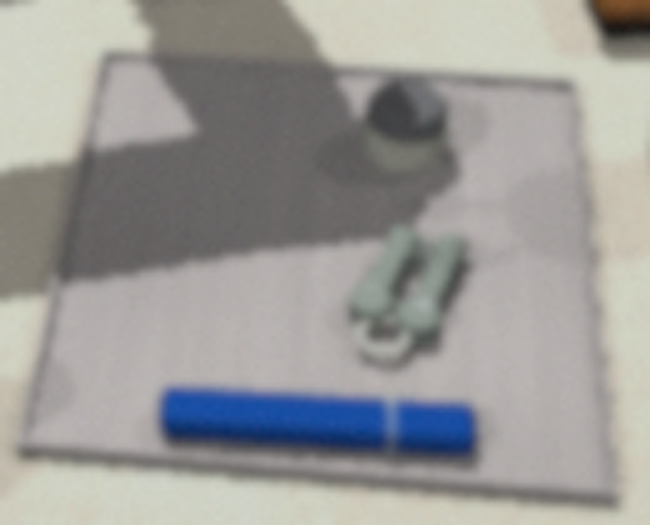

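View pics/t9t.png

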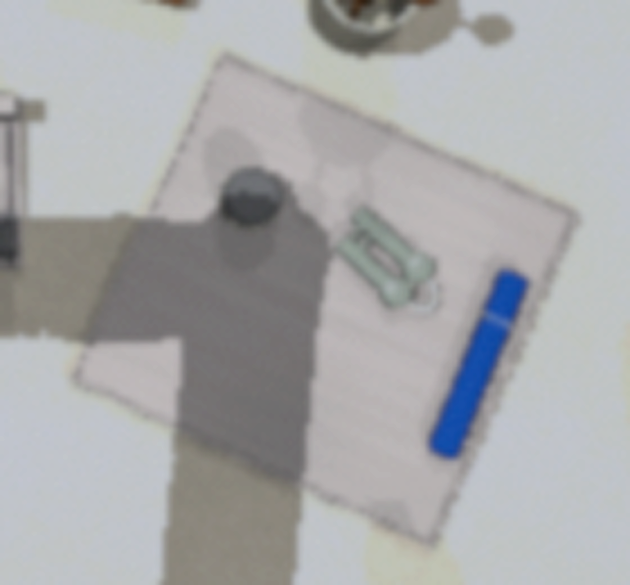

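View pics/s9d.png

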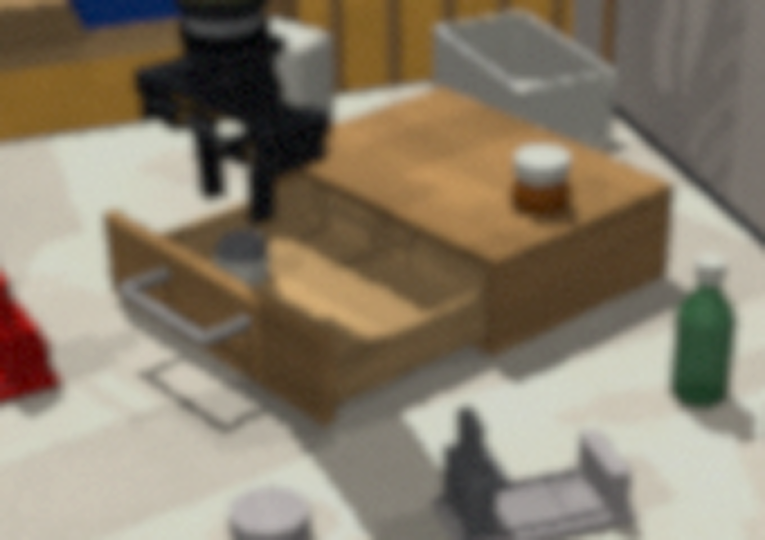

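The first capsule stands upright in the drawer (side zoom (242,255)); tray items have not moved (capsule at side zoom (408,110), top zoom (250,195)).

Run:
```python
from h import *
print(tri(uz((250,193),320,130,4.5),uz((408,107),290,225,5)))
s=r.get_state()['tool_pos']
plan([(s[0],s[1],.2,112,3,.62),(.53,.1,.2,110,0,.75),(.575,-.258,.18,110,0,.75)],.75)
```

```text
(array([ 0.57637852, -0.25522915,  0.03360381]), np.float64(0.004552481238674239))
now [0.4805 0.3449 0.0859] yaw 112.0 tilt 0.74 open 0.62 F [ 0.   0.1 -0.6] t 27.85
[[0.62,0,0,-38,0,-0,-0],
 [0.62,0,1,-38,0.01,-0,-0],
 [0.62,0.9,-0.2,-38.1,0.001,-0.008,-0.001],
 [0.75,-49,-9,0,-0,0,0.01],
 [0.75,-49,-9,0,-0,0,0.01],
 [0.75,-49,-8,0,-0,0,0.01],
 [0.75,-50,-8,0,-0,0,0],
 [0.75,-49.4,-7.4,0.1,-0,0,0.005]]
[[0.75,-50,-11,3,-0,0,0],
 [0.75,-50,-12,3,-0,0,0],
 [0.75,-50,-11,3,-0,0,0],
 [0.75,-50,-12,3,-0,0,0],
 [0.75,-51,-11,3,-0,0,0],
 [0.75,-50,-12,3,-0,0,0],
 [0.75,-50.8,-11.2,2.2,-0,0,0],
 [0.75,0,0,0,0,0,0]]
```

play_rows([
  [0.62,0,0,-38,0,0,0],
  [0.62,0,0,-38,0,0,0],
  [0.62,0,0,-38,0,0,0],
  [0.75,-49,-9,0,0,0,0.01],
  [0.75,-49,-9,0,0,0,0.01],
  [0.75,-49,-8,0,0,0,0.01],
  [0.75,-50,-8,0,0,0,0],
  [0.75,-49,-8,0,0,0,0],
])

```text
clock: 28.85
tool_pos: [0.5291, 0.0966, 0.2033]
eef_rot: [0.569, 0.823, 0.009, 0.001]
contact_force: [1.3, -0.5, 0.0]
opening: 0.748
```

play_rows([
  [0.75,-50,-11,3,0,0,0],
  [0.75,-50,-12,3,0,0,0],
  [0.75,-50,-11,3,0,0,0],
  [0.75,-50,-12,3,0,0,0],
  [0.75,-51,-11,3,0,0,0],
  [0.75,-50,-12,3,0,0,0],
  [0.75,-50,-11,2,0,0,0],
  [0.75,0,0,0,0,0,0],
])

```text
clock: 29.85
tool_pos: [0.5775, -0.2785, 0.1777]
eef_rot: [0.572, 0.82, 0.008, 0.002]
contact_force: [0.5, 0.6, -0.8]
opening: 0.751
```

Run:
```python
from h import *
plan([(.575,-.257,.10,110,5,.75)],.75)
```

```text
now [ 0.5775 -0.2785  0.1777] yaw 110.2 tilt 0.89 open 0.751 F [ 0.5  0.6 -0.8] t 29.85
[[0.75,4,1,16,0,-0,0],
 [0.75,4,1,15,0,-0,0],
 [0.75,4,1,16,0,-0,0],
 [0.75,4,0,15,0.01,-0,0],
 [0.75,4.6,1.1,15.9,0.004,-0.006,0.003],
 [0.75,0,0,0,0,0,0],
 [0.75,0,0,0,0,0,0],
 [0.75,0,0,0,0,0,0]]
```

play_rows([
  [0.75,4,1,16,0,0,0],
  [0.75,4,1,15,0,0,0],
  [0.75,4,1,16,0,0,0],
  [0.75,4,0,15,0.01,0,0],
  [0.75,5,1,16,0,-0.01,0],
  [0.75,0,0,0,0,0,0],
  [0.75,0,0,0,0,0,0],
  [0.75,0,0,0,0,0,0],
])

```text
clock: 30.85
tool_pos: [0.5743, -0.2482, 0.0944]
eef_rot: [0.568, 0.823, 0.001, 0.001]
contact_force: [0.1, 1.0, 0.3]
opening: 0.752
```

Run:
```python
from h import *
plan([(.575,-.257,.05,110,3,.75),(.575,-.257,.015,110,4,.75)],.75)
s=r.snapshot('side')[:,:,::-1]
cv2.imwrite('pics/s10.png',cv2.convertScaleAbs(cv2.resize(s[200:310,320:440],None,fx=5,fy=5,interpolation=2),alpha=1.2))
```

```text
now [ 0.5743 -0.2482  0.0944] yaw 110.8 tilt 0.16 open 0.752 F [0.1 1.  0.3] t 30.85
[[0.75,-3,-1,15,0,0,0],
 [0.75,-3,-1,15,0,0,0.01],
 [0.75,-2.5,-0.5,14.4,0.003,0,0.004],
 [0.75,-0,-0,9,-0,0,-0],
 [0.75,-0,-0,9,-0,0,-0],
 [0.75,-0,-0,8,-0,0,-0],
 [0.75,-0,-0,9,-0,0,-0],
 [0.75,0,0,0,0,0,0]]
```

View pics/s10.png

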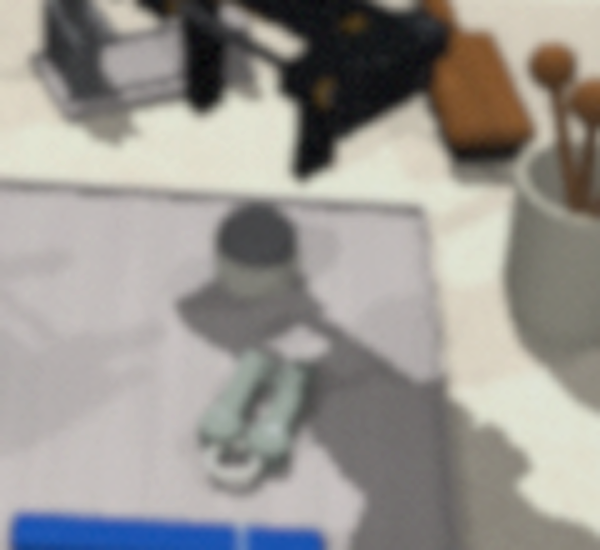

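Fingertips at zoom (205,105)/(315,175), straddling the capsule top at (257,235) below. Down and grip.

play_rows([
  [0.75,-3,-1,15,0,0,0],
  [0.75,-3,-1,15,0,0,0.01],
  [0.75,-2,0,14,0,0,0],
  [0.75,0,0,9,0,0,0],
  [0.75,0,0,9,0,0,0],
  [0.75,0,0,8,0,0,0],
  [0.75,0,0,6,0,0,0],
  [0.75,0,0,0,0,0,0],
])

```text
clock: 31.9
tool_pos: [0.5753, -0.2577, 0.0126]
eef_rot: [0.573, 0.82, 0.001, 0.001]
contact_force: [0.4, 0.3, 0.1]
opening: 0.75
```

play_rows([
  [0,0,0,0,0,0,0],
  [0,0,0,0,0,0,0],
  [0,0,0,0,0,0,0],
  [0,0,0,0,0,0,0],
  [0,0,0,0,0,0,0],
  [0,0,0,0,0,0,0],
  [0,0,0,0,0,0,0],
  [0,0,0,0,0,0,0],
], grip_force=25)

```text
clock: 32.9
tool_pos: [0.5759, -0.2579, 0.0137]
eef_rot: [0.573, 0.82, 0.001, 0.002]
contact_force: [-0.5, 0.4, -0.6]
opening: 0.532
```

play_rows([
  [0,0,0,-8,0,0,0],
  [0,0,0,-15,0,0,0],
  [0,0,0,-25,0,0,0],
  [0,0,0,-35,0,0,0],
  [0,0,0,-35,0,0,0],
  [0,0,0,-35,0,0,0],
  [0,0,0,-20,0,0,0],
  [0,0,0,0,0,0,0],
], grip_force=30)

```text
clock: 33.9
tool_pos: [0.5758, -0.2567, 0.1984]
eef_rot: [0.572, 0.82, 0.002, 0.003]
contact_force: [0.3, -0.2, -0.9]
opening: 0.532
```

Run:
```python
from h import *
t=dr(0,-5);print(t)
plan([(.56,0,.19,112,0,0),(*t,.18,112,0,0)],0)
```

```text
[0.50987303 0.26536408]
now [ 0.5758 -0.2567  0.1984] yaw 110.2 tilt 0.46 open 0.532 F [ 0.3 -0.2 -0.9] t 33.9
[[0,49,15,2,0,0,-0.01],
 [0,49,15,2,0,0,-0.01],
 [0,49,16,1,0,0,-0],
 [0,49,16,2,0,0,-0.01],
 [0,49.1,15.7,1.1,0.007,0.004,-0.001],
 [0,53,11,2,0,-0,-0],
 [0,53,10,2,0,-0,-0],
 [0,53,11,2,0,-0,-0]]
[[0,53,10,2,0,-0,-0],
 [0,52.9,10.9,2.1,0,-0,-0],
 [0,0,0,0,0,0,0],
 [0,0,0,0,0,0,0],
 [0,0,0,0,0,0,0],
 [0,0,0,0,0,0,0],
 [0,0,0,0,0,0,0],
 [0,0,0,0,0,0,0]]
```

play_rows([
  [0,49,15,2,0,0,-0.01],
  [0,49,15,2,0,0,-0.01],
  [0,49,16,1,0,0,0],
  [0,49,16,2,0,0,-0.01],
  [0,49,16,1,0,0,0],
  [0,53,11,2,0,0,0],
  [0,53,10,2,0,0,0],
  [0,53,11,2,0,0,0],
])

```text
clock: 34.9
tool_pos: [0.5275, 0.1621, 0.171]
eef_rot: [0.565, 0.825, -0.005, -0.002]
contact_force: [0.2, 0.5, -0.9]
opening: 0.528
```

play_rows([
  [0,50,9,2,0,0,0],
  [0,40,8,2,0,0,0],
  [0,0,0,0,0,0,0],
  [0,0,0,0,0,0,0],
  [0,0,0,0,0,0,0],
  [0,0,0,0,0,0,0],
  [0,0,0,0,0,0,0],
  [0,0,0,0,0,0,0],
])

```text
clock: 35.9
tool_pos: [0.5071, 0.2529, 0.1604]
eef_rot: [0.564, 0.826, -0.009, -0.004]
contact_force: [-0.4, -0.2, -0.5]
opening: 0.531
```

Run:
```python
from h import *
t=dr(0,-5)
plan([(*t,.09,112,7,0)],0)
```

```text
now [0.5071 0.2529 0.1604] yaw 111.3 tilt 1.15 open 0.531 F [-0.4 -0.2 -0.5] t 35.9
[[0,2,1,10,-0,0,-0],
 [0,1,1,10,-0,0,-0],
 [0,2,1,10,-0,0,-0],
 [0,1,1,10,-0,0,-0],
 [0,2,1,10,-0.01,0,-0],
 [0,1,2,10,-0,0,-0.01],
 [0,1.9,1.3,10.2,-0.01,0.005,-0.002],
 [0,0,0,0,0,0,0]]
```

play_rows([
  [0,2,1,10,0,0,0],
  [0,2,1,12,0,0,0],
  [0,2,1,14,0,0,0],
  [0,2,1,14,0,0,0],
  [0,2,1,14,-0.01,0,0],
  [0,1,2,14,-0.01,0,-0.01],
  [0,0,1,12,0,0,0],
  [0,0,0,0,0,0,0],
])

```text
clock: 36.9
tool_pos: [0.5085, 0.2657, 0.0621]
eef_rot: [0.56, 0.829, -0.002, 0.002]
contact_force: [0.3, -0.2, -0.9]
opening: 0.53
```

Run:
```python
from h import *
t=dr(0,-5)
plan([(*t,.031,112,6,0)],0)
```

```text
now [0.5085 0.2657 0.0621] yaw 111.9 tilt 0.29 open 0.53 F [ 0.3 -0.2 -0.9] t 36.9
[[0,-0,0,5,-0,0,-0],
 [0,-0,0,5,-0,0,-0],
 [0,-0,0,5,-0,0,-0],
 [0,-0,0,5,-0,0,-0],
 [0,-0,1,6,-0,0,-0],
 [0,-0.7,0.2,5.1,-0.001,0.005,-0.001],
 [0,0,0,0,0,0,0],
 [0,0,0,0,0,0,0]]
```

play_rows([
  [0,0,0,5,0,0,0],
  [0,0,0,5,0,0,0],
  [0,0,0,5,0,0,0],
  [0,0,0,5,0,0,0],
  [0,0,1,6,0,0,0],
  [0,-1,0,5,0,0,0],
  [0,0,0,0,0,0,0],
  [0,0,0,0,0,0,0],
])

```text
clock: 37.9
tool_pos: [0.5106, 0.2655, 0.03]
eef_rot: [0.56, 0.828, -0.001, 0.002]
contact_force: [1.0, 0.6, 0.4]
opening: 0.526
```

play_rows([
  [0,0,0,1,0,0,0],
  [0.56,0,0,0,0,0,0],
  [0.62,0,0,0,0,0,0],
  [0.62,0,0,0,0,0,0],
  [0.62,0,0,-8,0,0,0],
  [0.62,0,0,-20,0,0,0],
  [0.62,0,0,-40,0,0,0],
  [0.62,0,0,-40,0,0,0],
])

```text
clock: 38.9
tool_pos: [0.5092, 0.2651, 0.1391]
eef_rot: [0.56, 0.829, -0.003, 0.001]
contact_force: [0.7, -0.0, -0.5]
opening: 0.619
```

Run:
```python
from h import *
print(r.get_state()['q'].round(2))
s=r.snapshot('side')[:,:,::-1];t=r.snapshot('top')[:,:,::-1]
cv2.imwrite('pics/s11t.png',cv2.convertScaleAbs(cv2.resize(s[225:330,290:420],None,fx=5,fy=5,interpolation=2),alpha=1.2))
cv2.imwrite('pics/t11t.png',cv2.convertScaleAbs(cv2.resize(t[150:220,380:440],None,fx=8,fy=8,interpolation=2),alpha=1.5))
cv2.imwrite('pics/s11d.png',cv2.convertScaleAbs(cv2.resize(s[100:220,230:400],None,fx=4.5,fy=4.5,interpolation=2),alpha=1.2))
```

```text
[-0.02  0.96 -1.03  1.78  0.98  1.01  0.5 ]
```

View pics/s11t.png

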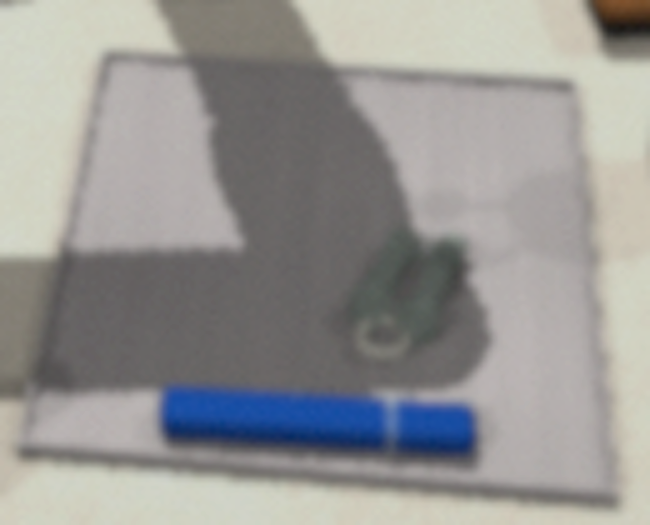

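View pics/t11t.png

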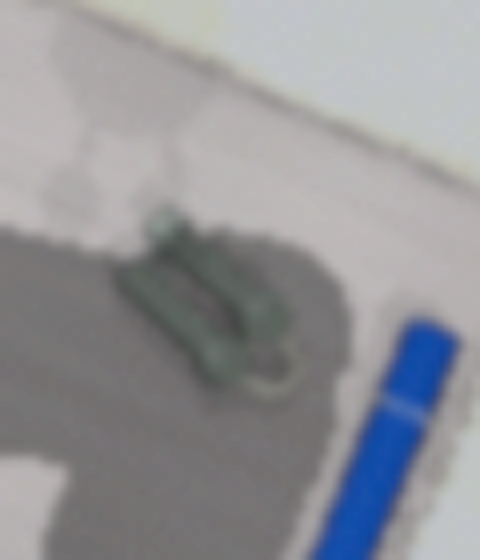

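View pics/s11d.png

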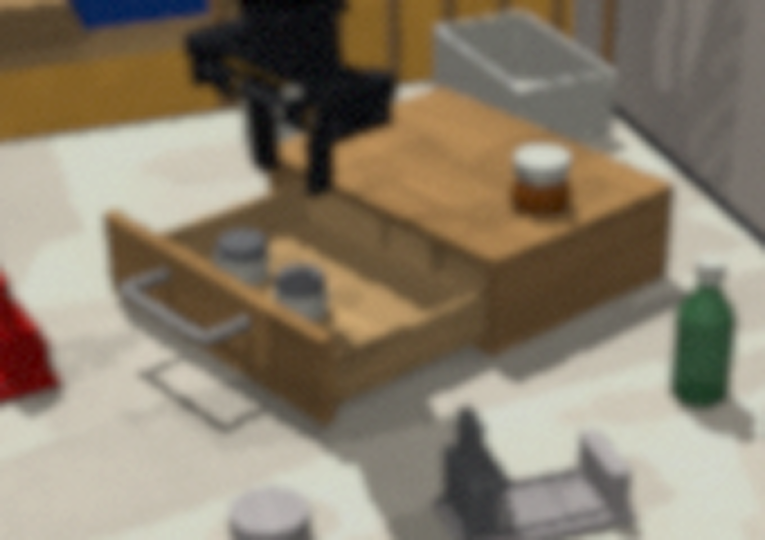

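Both capsules stand in the drawer; the keys lie where they were. Now the keys' pose, from the top-view keypoints.

Run:
```python
from h import *
t=lambda *p:pl('top',uz(p,320,130,4.5),.014)[:2]
for n,p in dict(tip1=(362,212),tip2=(340,250),h1=(425,265),h2=(395,298),ring=(428,298)).items(): print(n,t(*p).round(4))
im=cv2.imread('pics/t9t.png');hsv=cv2.cvtColor(im,cv2.COLOR_BGR2HSV)
m=((hsv[...,0]>55)&(hsv[...,0]<95)&(hsv[...,1]>25)).astype('uint8')*255
m=cv2.morphologyEx(m,cv2.MORPH_OPEN,np.ones((5,5)))
cs=cv2.findContours(m,0,1)[0]
for c in cs:
    if cv2.contourArea(c)>800:
        rct=cv2.minAreaRect(c);b=cv2.boxPoints(rct);print(cv2.contourArea(c),rct);print([t(*q).round(4) for q in b])
```

```text
tip1 [ 0.5662 -0.3427]
tip2 [ 0.5374 -0.3253]
h1 [ 0.5253 -0.3889]
h2 [ 0.5005 -0.3656]
ring [ 0.5003 -0.3904]
```

Run:
```python
from h import *
print('cup',pl('top',(403,128),.08))
plan([(.53,.2,.2,112,0,.65),(.56,-.1,.2,122,0,.65),(.5295,-.359,.18,138,0,.65)],.65)
```

```text
cup [ 0.71821941 -0.34483029  0.08      ]
now [0.5108 0.2676 0.1423] yaw 111.9 tilt 0.27 open 0.619 F [-0.1  1.  -0. ] t 39.0
[[0.65,-35,-4,-29,0,0,-0],
 [0.65,-35,-3.2,-28.6,0.004,0.002,-0.001],
 [0.65,-48,-14,0,0,0,-0.03],
 [0.65,-48,-16,0,0,0,-0.03],
 [0.65,-47,-17,0,0,0,-0.03],
 [0.65,-47,-18,0,0,0,-0.03],
 [0.65,-46,-20,0,0,0,-0.03],
 [0.65,-45.9,-20.8,0,0,0,-0.025]]
[[0.65,-41,-33,4,0,0,-0.06],
 [0.65,-39,-35,4,0,0,-0.05],
 [0.65,-37,-37,4,0,0,-0.06],
 [0.65,-34,-39,4,-0,0,-0.05],
 [0.65,-32.5,-40.2,4.1,-0,0,-0.059],
 [0.65,0,0,0,0,0,0],
 [0.65,0,0,0,0,0,0],
 [0.65,0,0,0,0,0,0]]
```

play_rows([
  [0.65,-35,-4,-29,0,0,0],
  [0.65,-35,-3,-29,0,0,0],
  [0.65,-48,-14,0,0,0,-0.03],
  [0.65,-48,-16,0,0,0,-0.03],
  [0.65,-47,-17,0,0,0,-0.03],
  [0.65,-47,-18,0,0,0,-0.03],
  [0.65,-46,-20,0,0,0,-0.03],
  [0.65,-46,-21,0,0,0,-0.02],
])

```text
clock: 40.0
tool_pos: [0.562, -0.1066, 0.2021]
eef_rot: [0.48, 0.877, 0.002, 0.002]
contact_force: [-0.3, -0.6, 0.6]
opening: 0.65
```

play_rows([
  [0.65,-41,-33,4,0,0,-0.06],
  [0.65,-39,-35,4,0,0,-0.05],
  [0.65,-37,-37,4,0,0,-0.06],
  [0.65,-34,-39,4,0,0,-0.05],
  [0.65,-32,-40,4,0,0,-0.06],
  [0.65,0,0,0,0,0,0],
  [0.65,0,0,0,0,0,0],
  [0.65,0,0,0,0,0,0],
])

```text
clock: 41.0
tool_pos: [0.5304, -0.3778, 0.1774]
eef_rot: [0.352, 0.936, 0.001, 0.001]
contact_force: [-0.4, 0.7, 0.4]
opening: 0.649
```

Run:
```python
from h import *
print(r.get_state()['q'].round(2))
plan([(.5295,-.359,.08,138,7,.65)],.65)
```

```text
[ 1.09  1.07 -1.23  1.51  1.03  1.3   2.17]
now [ 0.5304 -0.3778  0.1774] yaw 138.7 tilt 0.15 open 0.649 F [-0.4  0.7  0.4] t 41.0
[[0.65,2,2,14,0,0,0],
 [0.65,2,2,14,0,0,0],
 [0.65,2,2,14,0,0,0],
 [0.65,2,2,14,0,0,0],
 [0.65,2,2,14,0,0,0],
 [0.65,2,2,14,0,0,0.01],
 [0.65,1.1,1.3,13.4,0.003,0.001,0.003],
 [0.65,0,0,0,0,0,0]]
```

play_rows([
  [0.65,2,2,14,0,0,0],
  [0.65,2,2,14,0,0,0],
  [0.65,2,2,14,0,0,0],
  [0.65,2,2,14,0,0,0],
  [0.65,2,2,14,0,0,0],
  [0.65,1,1,14,0,0,0.01],
  [0.65,0,0,10,0,0,0],
  [0.65,0,0,0,0,0,0],
])

```text
clock: 42.0
tool_pos: [0.5297, -0.3575, 0.0757]
eef_rot: [0.355, 0.935, 0.001, -0.0]
contact_force: [0.4, -0.6, 0.3]
opening: 0.651
```

Run:
```python
from h import *
plan([(.5295,-.359,.025,138,7,.65)],.65)
s=r.snapshot('side')[:,:,::-1]
cv2.imwrite('pics/s12.png',cv2.convertScaleAbs(cv2.resize(s[220:330,310:430],None,fx=5,fy=5,interpolation=2),alpha=1.2))
```

```text
now [ 0.5297 -0.3575  0.0757] yaw 138.5 tilt 0.15 open 0.651 F [ 0.4 -0.6  0.3] t 42.0
[[0.65,-0,-0,7,0,-0,0],
 [0.65,-0,-0,7,0,-0,0],
 [0.65,-0,-0,7,0,-0,0],
 [0.65,-0,-0,7,0,-0,0],
 [0.65,-0,-0,8,0,-0,0],
 [0.65,-0,-1,7,0,-0,0],
 [0.65,-0.9,-0.3,7.7,0.002,-0.002,0.008],
 [0.65,0,0,0,0,0,0]]
```

View pics/s12.png

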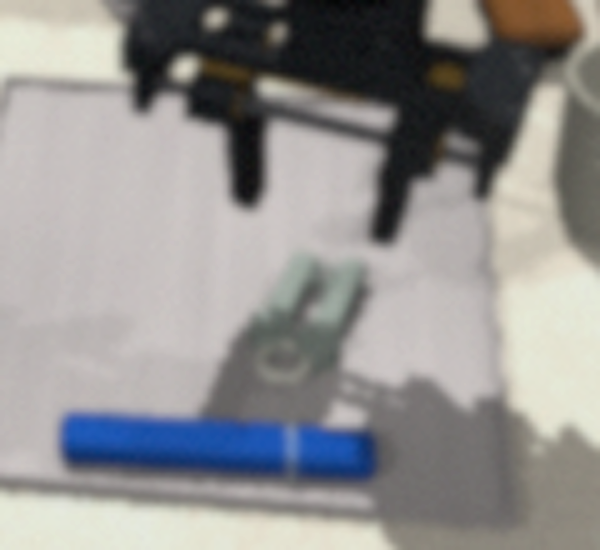

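Fingertips at (250,200)/(382,235) straddle the keys' blades at about (315,300). Down.

play_rows([
  [0.65,0,0,8,0,0,0],
  [0.65,0,0,8,0,0,0],
  [0.65,0,0,8,0,0,0],
  [0.65,0,0,8,0,0,0],
  [0.65,0,0,8,0,0,0],
  [0.65,0,-1,7,0,0,0],
  [0.65,0,0,5,0,0,0],
  [0.65,0,0,0,0,0,0],
])

```text
clock: 43.05
tool_pos: [0.53, -0.3588, 0.0215]
eef_rot: [0.355, 0.935, 0.001, 0.001]
contact_force: [-0.4, 0.7, 0.1]
opening: 0.651
```

play_rows([
  [0.65,0,0,5,0,0,0],
  [0.65,0,0,4,0,0,0],
  [0.65,0,0,3,0,0,0],
  [0.65,0,0,2,0,0,0],
  [0.65,0,0,0,0,0,0],
  [0.65,0,0,0,0,0,0],
  [0.65,0,0,0,0,0,0],
  [0.65,0,0,0,0,0,0],
])

```text
clock: 44.05
tool_pos: [0.5307, -0.3589, 0.0074]
eef_rot: [0.355, 0.935, 0.001, 0.002]
contact_force: [-0.3, 0.3, -0.2]
opening: 0.65
```

play_rows([
  [0,0,0,0,0,0,0],
  [0,0,0,0,0,0,0],
  [0,0,0,0,0,0,0],
  [0,0,0,0,0,0,0],
  [0,0,0,0,0,0,0],
  [0,0,0,0,0,0,0],
  [0,0,0,0,0,0,0],
  [0,0,0,0,0,0,0],
], grip_force=20)

```text
clock: 45.05
tool_pos: [0.5307, -0.3589, 0.0075]
eef_rot: [0.355, 0.935, 0.001, 0.002]
contact_force: [-0.3, 0.7, -0.2]
opening: 0.428
```

play_rows([
  [0,0,0,-8,0,0,0],
  [0,0,0,-15,0,0,0],
  [0,0,0,-25,0,0,0],
  [0,0,0,-35,0,0,0],
  [0,0,0,-35,0,0,0],
  [0,0,0,-35,0,0,0],
  [0,0,0,-25,0,0,0],
  [0,0,0,0,0,0,0],
], grip_force=25)

```text
clock: 46.05
tool_pos: [0.5315, -0.3578, 0.2014]
eef_rot: [0.354, 0.935, 0.001, 0.005]
contact_force: [-0.4, 0.5, -1.4]
opening: 0.43
```

Run:
```python
from h import *
t=dr(6,-82);print(t)
plan([(.58,-.1,.2,122,0,0),(*t,.19,112,0,0)],0)
s=r.snapshot('side')[:,:,::-1]
cv2.imwrite('pics/s13.png',cv2.convertScaleAbs(cv2.resize(s[170:320,310:440],None,fx=4,fy=4,interpolation=2),alpha=1.2))
```

```text
[0.54428084 0.19621856]
now [ 0.5315 -0.3578  0.2014] yaw 138.5 tilt 0.63 open 0.43 F [-0.4  0.5 -1.4] t 46.05
[[0,27,45,0,0,0,0.06],
 [0,29,43,0,0,0,0.06],
 [0,32,42,1,0,0,0.06],
 [0,35,39,0,0,0,0.05],
 [0,36.5,38.2,0.7,0.009,0.007,0.059],
 [0,45,21,2,-0,-0,0.03],
 [0,46,20,2,-0,-0,0.03],
 [0,46,18,1,-0,0,0.03]]
[[0,47,17,2,-0,0,0.03],
 [0,47,16,1,-0,0,0.03],
 [0,47.5,13.9,2,-0,0,0.024],
 [0,0,0,0,0,0,0],
 [0,0,0,0,0,0,0],
 [0,0,0,0,0,0,0],
 [0,0,0,0,0,0,0],
 [0,0,0,0,0,0,0]]
```

View pics/s13.png

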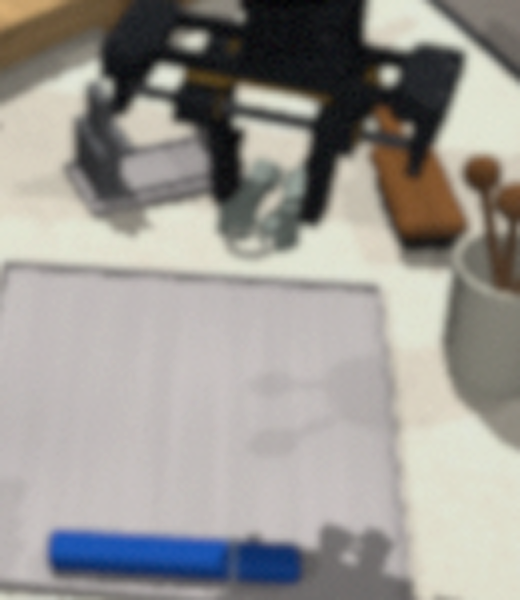

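The keys are held level between the fingers, and the tray holds only the file case. Carry.

play_rows([
  [0,27,45,0,0,0,0.06],
  [0,29,43,0,0,0,0.06],
  [0,32,42,1,0,0,0.06],
  [0,35,39,0,0,0,0.05],
  [0,36,38,0,0.01,0.01,0.06],
  [0,45,21,0,0,0,0.03],
  [0,46,20,0,0,0,0.03],
  [0,46,18,0,0,0,0.03],
])

```text
clock: 47.1
tool_pos: [0.5607, 0.0505, 0.1845]
eef_rot: [0.536, 0.844, -0.007, -0.012]
contact_force: [-0.1, 0.2, -0.3]
opening: 0.43
```

Run:
```python
from h import *
t=dr(6,-82);print(t)
plan([(*t,.19,112,5,0)],0)
```

```text
[0.54428084 0.19621856]
now [0.5607 0.0505 0.1845] yaw 115.2 tilt 1.6 open 0.43 F [-0.1  0.2 -0.3] t 47.1
[[0,28,9,-1,-0.01,-0,0.01],
 [0,28,9,-1,-0,-0,0.01],
 [0,28,9,-1,-0.01,-0,0.01],
 [0,28,9,-1,-0,-0.01,0.01],
 [0,27.7,8.4,-0.5,-0.005,-0.003,0.016],
 [0,0,0,0,0,0,0],
 [0,0,0,0,0,0,0],
 [0,0,0,0,0,0,0]]
```

play_rows([
  [0,28,9,-1,-0.01,0,0.01],
  [0,28,9,-1,0,0,0.01],
  [0,28,9,-1,-0.01,0,0.01],
  [0,28,9,-1,0,-0.01,0.01],
  [0,25,8,0,0,0,0.01],
  [0,0,0,0,0,0,0],
  [0,0,0,0,0,0,0],
  [0,0,0,0,0,0,0],
])

```text
clock: 48.1
tool_pos: [0.5378, 0.1956, 0.1781]
eef_rot: [0.555, 0.832, -0.01, -0.007]
contact_force: [0.5, -0.6, -0.7]
opening: 0.429
```

Run:
```python
from h import *
t=dr(6,-82)
plan([(*t,.09,112,7,0)],0)
s=r.snapshot('side')[:,:,::-1]
cv2.imwrite('pics/s14.png',cv2.convertScaleAbs(cv2.resize(s[90:220,230:400],None,fx=4.5,fy=4.5,interpolation=2),alpha=1.2))
```

```text
now [0.5378 0.1956 0.1781] yaw 112.6 tilt 1.44 open 0.429 F [ 0.5 -0.6 -0.7] t 48.1
[[0,-0,1,13,-0,-0,0],
 [0,-0,1,12,-0,-0,0],
 [0,-0,1,13,-0.01,-0,0],
 [0,-1,1,12,-0,-0,0],
 [0,-0,1,13,-0.01,-0,0],
 [0,-1,1,13,-0,-0,0.01],
 [0,-0.1,1.7,12,-0.005,-0.001,0.001],
 [0,0,0,0,0,0,0]]
```

View pics/s14.png

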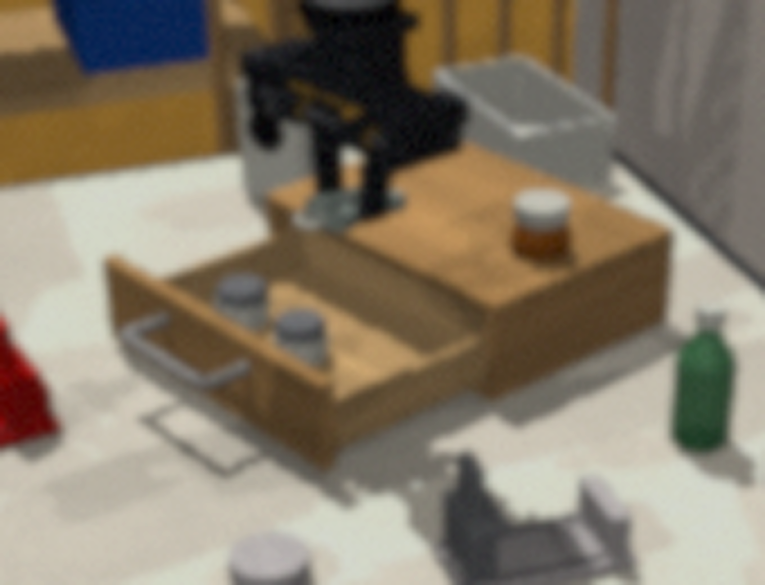

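play_rows([
  [0,0,1,13,0,0,0],
  [0,0,1,14,0,0,0],
  [0,0,1,15,-0.01,0,0],
  [0,-1,1,15,0,0,0],
  [0,0,1,15,-0.01,0,0],
  [0,-1,1,15,0,0,0.01],
  [0,0,2,13,-0.01,0,0],
  [0,0,0,0,0,0,0],
])

```text
clock: 49.15
tool_pos: [0.5446, 0.1932, 0.0687]
eef_rot: [0.56, 0.828, 0.001, 0.001]
contact_force: [-0.2, -0.7, -0.4]
opening: 0.431
```

Run:
```python
from h import *
t=dr(6,-82)
plan([(*t,.026,112,7,0)],0)
```

```text
now [0.5446 0.1932 0.0687] yaw 111.8 tilt 0.16 open 0.431 F [-0.2 -0.7 -0.4] t 49.15
[[0,0,0,6,0,0,-0],
 [0,0,0,6,0,0,-0],
 [0,1,0,6,0,0,-0],
 [0,0,0,6,0,0,-0],
 [0,1,0,6,0,0,-0],
 [0,0,0,6,0,0,-0],
 [0,1,0.7,6.7,0.003,0,-0.003],
 [0,0,0,0,0,0,0]]
```

play_rows([
  [0,0,0,6,0,0,0],
  [0,0,0,6,0,0,0],
  [0,1,0,6,0,0,0],
  [0,0,0,6,0,0,0],
  [0,1,0,6,0,0,0],
  [0,0,0,6,0,0,0],
  [0,1,0,6,0,0,0],
  [0,0,0,0,0,0,0],
])

```text
clock: 50.15
tool_pos: [0.5443, 0.197, 0.0249]
eef_rot: [0.56, 0.828, 0.002, 0.001]
contact_force: [0.4, -0.1, 0.0]
opening: 0.431
```

play_rows([
  [0,0,0,1.5,0,0,0],
  [0.46,0,0,0,0,0,0],
  [0.52,0,0,0,0,0,0],
  [0.55,0,0,0,0,0,0],
  [0.55,0,0,-8,0,0,0],
  [0.55,0,0,-25,0,0,0],
  [0.55,0,0,-45,0,0,0],
  [0.55,0,0,-45,0,0,0],
])

```text
clock: 51.15
tool_pos: [0.5424, 0.1959, 0.1485]
eef_rot: [0.56, 0.829, 0.0, -0.0]
contact_force: [0.5, 0.4, -0.1]
opening: 0.552
```

Run:
```python
from h import *
print(r.get_state()['q'].round(2))
h=np.array([.3836,.2201])
plan([(.5,.1,.2,90,0,.4),(h[0]-.06*U[0],h[1]-.06*U[1],.2,22,0,.0)],0)
s=r.snapshot('side')[:,:,::-1]
cv2.imwrite('pics/s15.png',cv2.convertScaleAbs(cv2.resize(s[90:220,230:400],None,fx=4.5,fy=4.5,interpolation=2),alpha=1.2))
```

```text
[ 0.12  0.96 -1.05  1.77  0.97  1.03  0.64]
now [0.5424 0.1959 0.1485] yaw 111.9 tilt 0.0 open 0.552 F [ 0.5  0.4 -0.1] t 51.15
[[0.4,-24,-25,-17,-0,-0,0.13],
 [0.4,-28,-22,-17,-0,-0,0.13],
 [0.4,-29.8,-17.6,-17.5,-0,-0,0.122],
 [0,12,-22,0,-0,-0,0.15],
 [0,9,-23,0,-0,-0,0.15],
 [0,5,-24,0,-0,-0,0.15],
 [0,2,-25,0,-0,-0,0.15],
 [0,-2,-25,0,-0,-0,0.15]]
[[0,-6,-24,0,-0,-0,0.15],
 [0,-9,-23,0,-0,0,0.14],
 [0,-11.9,-20.8,0,-0,0,0.147],
 [0,0,0,0,0,0,0],
 [0,0,0,0,0,0,0],
 [0,0,0,0,0,0,0],
 [0,0,0,0,0,0,0],
 [0,0,0,0,0,0,0]]
```

View pics/s15.png

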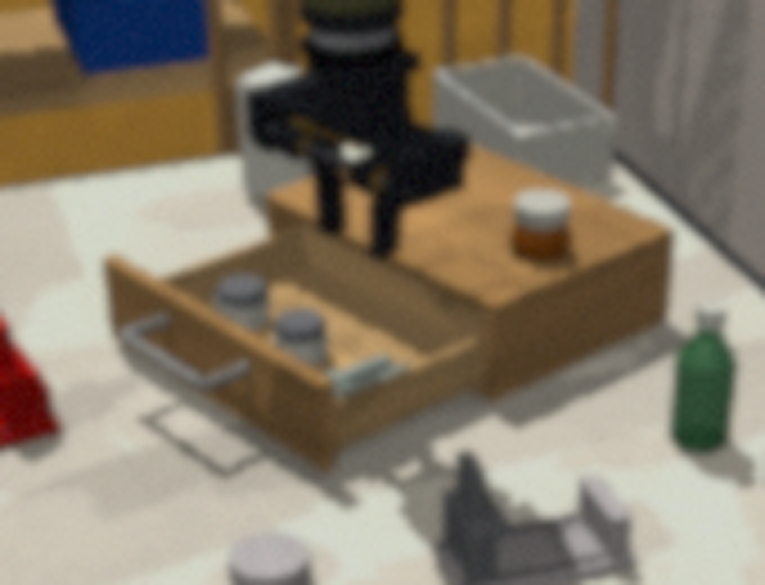

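All three lie in the drawer (capsules (242,290), (300,335), keys (365,375)). Now back to the handle.

Run:
```python
from h import *
plan([(.48,.14,.2,80,0,.36),(.3836,.2201,.16,22,0,.36)],.36)
```

```text
now [0.5445 0.1986 0.1545] yaw 111.9 tilt 0.52 open 0.552 F [0.4 2.3 3.7] t 51.2
[[0.36,-8,-20,-12,0,-0,0.14],
 [0.36,-10,-19,-11,0,-0,0.14],
 [0.36,-13,-18,-12,0,-0,0.14],
 [0.36,-15,-15.4,-11.3,0.007,-0.006,0.137],
 [0.36,9,-16,6,-0,0,0.14],
 [0.36,7,-17,6,-0,0,0.15],
 [0.36,4,-17,6,-0,0,0.14],
 [0.36,2,-18,6,-0,0,0.15]]
[[0.36,-1,-18,5,-0,0,0.14],
 [0.36,-4,-17,6,-0,0,0.15],
 [0.36,-6.2,-16.4,5,-0,0,0.142],
 [0.36,0,0,0,0,0,0],
 [0.36,0,0,0,0,0,0],
 [0.36,0,0,0,0,0,0],
 [0.36,0,0,0,0,0,0],
 [0.36,0,0,0,0,0,0]]
```

play_rows([
  [0.36,-8,-20,-12,0,0,0.14],
  [0.36,-10,-19,-11,0,0,0.14],
  [0.36,-13,-18,-12,0,0,0.14],
  [0.36,-15,-15,-11,0,0,0.14],
  [0.36,9,-16,0,0,0,0.14],
  [0.36,7,-17,0,0,0,0.15],
  [0.36,4,-17,0,0,0,0.14],
  [0.36,2,-18,0,0,0,0.15],
])

```text
clock: 52.2
tool_pos: [0.4233, 0.1886, 0.206]
eef_rot: [0.926, 0.377, 0.009, -0.001]
contact_force: [0.0, 0.3, -0.1]
opening: 0.358
```

play_rows([
  [0.36,-1,-18,5,0,0,0.14],
  [0.36,-4,-17,6,0,0,0.15],
  [0.36,-6,-16,5,0,0,0.14],
  [0.36,0,0,0,0,0,0],
  [0.36,0,0,0,0,0,0],
  [0.36,0,0,0,0,0,0],
  [0.36,0,0,0,0,0,0],
  [0.36,0,0,0,0,0,0],
])

```text
clock: 53.2
tool_pos: [0.3836, 0.2254, 0.192]
eef_rot: [0.986, 0.168, 0.011, -0.004]
contact_force: [0.1, 0.9, -0.9]
opening: 0.358
```

Run:
```python
from h import *
print(r.get_state()['q'].round(2))
plan([(.383,.2201,.12,22,5,.36)],.36)
s=r.snapshot('side')[:,:,::-1]
cv2.imwrite('pics/s16.png',cv2.convertScaleAbs(cv2.resize(s[90:220,230:400],None,fx=4.5,fy=4.5,interpolation=2),alpha=1.2))
```

```text
[-0.2   0.61 -0.68  2.14  0.7   0.6  -1.05]
now [0.3836 0.2254 0.192 ] yaw 19.3 tilt 1.32 open 0.358 F [ 0.1  0.9 -0.9] t 53.2
[[0.36,-1,1,14,-0,-0,-0.01],
 [0.36,-1,1,14,-0,-0.01,-0.01],
 [0.36,-1,1,15,-0,-0,-0.01],
 [0.36,-0,1,14,-0,-0.01,-0.01],
 [0.36,-0.5,1.1,15,-0.004,-0.003,-0.007],
 [0.36,0,0,0,0,0,0],
 [0.36,0,0,0,0,0,0],
 [0.36,0,0,0,0,0,0]]
```

View pics/s16.png

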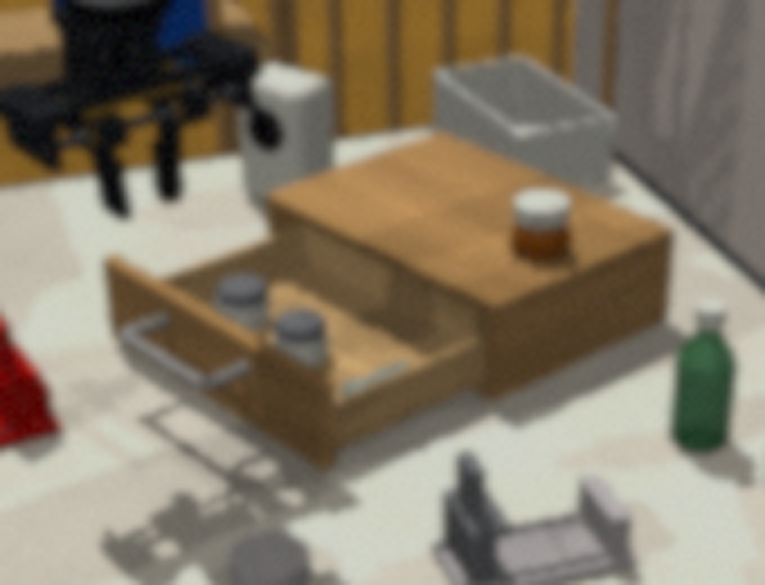

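Run:
```python
from h import *
f=lambda *p:pl('side',uz(p,230,90,4.5),.062)
print(f(127,335),f(203,383))
```

```text
[0.36507053 0.2712889  0.062     ] [0.40497618 0.17392707 0.062     ]
```

play_rows([
  [0.36,-1,1,14,0,0,-0.01],
  [0.36,-1,1,14,0,-0.01,-0.01],
  [0.36,-1,1,15,0,0,-0.01],
  [0.36,0,1,14,0,-0.01,-0.01],
  [0.36,0,1,15,0,0,-0.01],
  [0.36,0,0,0,0,0,0],
  [0.36,0,0,0,0,0,0],
  [0.36,0,0,0,0,0,0],
])

```text
clock: 54.25
tool_pos: [0.3849, 0.2207, 0.1166]
eef_rot: [0.981, 0.193, 0.0, -0.002]
contact_force: [-0.4, 0.1, 0.2]
opening: 0.36
```

Run:
```python
from h import *
plan([(.383,.2201,.042,22,6,.36)],.36)
```

```text
now [0.3849 0.2207 0.1166] yaw 22.3 tilt 0.26 open 0.36 F [-0.4  0.1  0.2] t 54.25
[[0.36,-0,0,12,-0,-0,0],
 [0.36,-0,0,13,-0,-0,0],
 [0.36,-1,0,12,-0,-0,0],
 [0.36,-0,0,13,-0,-0,0],
 [0.36,-1,0,12,-0,-0,0],
 [0.36,-0.1,0.2,12.6,-0.004,-0.001,0.005],
 [0.36,0,0,0,0,0,0],
 [0.36,0,0,0,0,0,0]]
```

Bar middle measured at (0.385, 0.2226), matching. Down, grip, and push.

play_rows([
  [0.36,0,0,12,0,0,0],
  [0.36,0,0,13,0,0,0],
  [0.36,0,0,12,0,0,0],
  [0.36,0,0,13,0,0,0],
  [0.36,0,0,12,0,0,0],
  [0.36,0,0,9,0,0,0],
  [0.36,0,0,0,0,0,0],
  [0.36,0,0,0,0,0,0],
])

```text
clock: 55.25
tool_pos: [0.3883, 0.2239, 0.0472]
eef_rot: [0.981, 0.193, 0.005, -0.005]
contact_force: [-0.1, -0.2, 0.5]
opening: 0.36
```

play_rows([
  [0,0,0,0,0,0,0],
  [0,0,0,0,0,0,0],
  [0,0,0,0,0,0,0],
  [0,0,0,0,0,0,0],
  [0,0,0,0,0,0,0],
  [0,0,0,0,0,0,0],
  [0,0,0,0,0,0,0],
  [0,0,0,0,0,0,0],
], grip_force=25)

```text
clock: 56.25
tool_pos: [0.3882, 0.224, 0.0479]
eef_rot: [0.981, 0.192, 0.005, -0.006]
contact_force: [-0.6, -0.3, -0.3]
opening: 0.103
```

play_rows([
  [0,6,0,0,0,0,0],
  [0,10,0,0,0,0,0],
  [0,13,0,0,0,0,0],
  [0,14,0,0,0,0,0],
  [0,14,0,0,0,0,0],
  [0,14,0,0,0,0,0],
  [0,14,0,0,0,0,0],
  [0,14,0,0,0,0,0],
])

```text
clock: 57.25
tool_pos: [0.4751, 0.2599, 0.048]
eef_rot: [0.981, 0.194, -0.001, -0.004]
contact_force: [-2.3, 0.1, 0.7]
opening: 0.1
```

Run:
```python
from h import *
p=r.get_state()['tool_pos'];print((p[:2]-[.3836,.2201])@U,(p[:2]-[.3836,.2201])@V)
plan([(.5270,.2789,p[2],22,6,0)],0)
```

```text
0.09971977044696698 0.002617198068018106
now [0.4751 0.2599 0.048 ] yaw 22.4 tilt 0.47 open 0.1 F [-2.3  0.1  0.7] t 57.25
[[0,9,0,-0,-0,0,0],
 [0,9,0,-0,-0,0,0],
 [0,9,1,-0,-0,0,0],
 [0,9,0,-0,-0,0,0],
 [0,10,1,-0,-0,0,0],
 [0,9.3,0.2,-0.1,-0.008,0.001,0.006],
 [0,0,0,0,0,0,0],
 [0,0,0,0,0,0,0]]
```

play_rows([
  [0,9,0,0,0,0,0],
  [0,9,0,0,0,0,0],
  [0,9,0,0,0,0,0],
  [0,9,0,0,0,0,0],
  [0,9,0,0,0,0,0],
  [0,9,0,0,0,0,0],
  [0,8,0,0,0,0,0],
  [0,8,0,0,0,0,0],
])

```text
clock: 58.25
tool_pos: [0.5364, 0.2852, 0.0477]
eef_rot: [0.981, 0.194, -0.008, -0.001]
contact_force: [-24.1, -9.2, 22.0]
opening: 0.106
```

Run:
```python
from h import *
p=r.get_state()['tool_pos'];print((p[:2]-[.3882,.224])@U,(p[:2]-[.5265,.2789])@U)
plan([],0)
```

```text
0.16038003076873403 0.011584601703613792
now [0.5364 0.2852 0.0477] yaw 22.4 tilt 0.96 open 0.106 F [-24.1  -9.2  22. ] t 58.25
```

Stopped with 25 N at 165 mm from the open stop: the drawer is shut (it had started about 1 cm open). Release and rise.

play_rows([
  [0.12,0,0,0,0,0,0],
  [0.2,0,0,0,0,0,0],
  [0.3,0,0,0,0,0,0],
  [0.3,0,0,0,0,0,0],
  [0.3,0,0,-15,0,0,0],
  [0.3,0,0,-30,0,0,0],
  [0.3,0,0,-40,0,0,0],
  [0.3,0,0,-50,0,0,0],
])

```text
clock: 59.25
tool_pos: [0.5394, 0.2839, 0.1852]
eef_rot: [0.981, 0.194, -0.01, 0.001]
contact_force: [1.2, 0.4, -0.5]
opening: 0.297
```

Run:
```python
from h import *
s=r.get_state();print(s['q'].round(2))
plan([(.56,.1,.2,10,0,.45),(.5435,-.052,.16,0,0,.45)],.45)
for n in('side','top'): 
    s=r.snapshot(n)[:,:,::-1]; cv2.imwrite(f'pics/{n}17.png',s)
s=cv2.imread('pics/side17.png')
cv2.imwrite('pics/s17.png',cv2.convertScaleAbs(cv2.resize(s[100:220,250:400],None,fx=5,fy=5,interpolation=2),alpha=1.2))
```

```text
[-0.16  0.83 -0.74  1.63  0.64  0.96 -0.74]
now [0.5394 0.2839 0.1852] yaw 22.4 tilt 1.15 open 0.297 F [ 1.2  0.4 -0.5] t 59.25
[[0.45,-13,44,-4,-0,0.01,0.05],
 [0.45,-10,45,-4,-0,0,0.06],
 [0.45,-8,46,-3,-0,0.01,0.05],
 [0.45,-5.7,46,-3.6,-0.001,0,0.057],
 [0.45,-14,49,13,0,0,0.06],
 [0.45,-11,50,14,0,0,0.06],
 [0.45,-8.6,50,13,0,0,0.054],
 [0.45,0,0,0,0,0,0]]
```

View pics/s17.png

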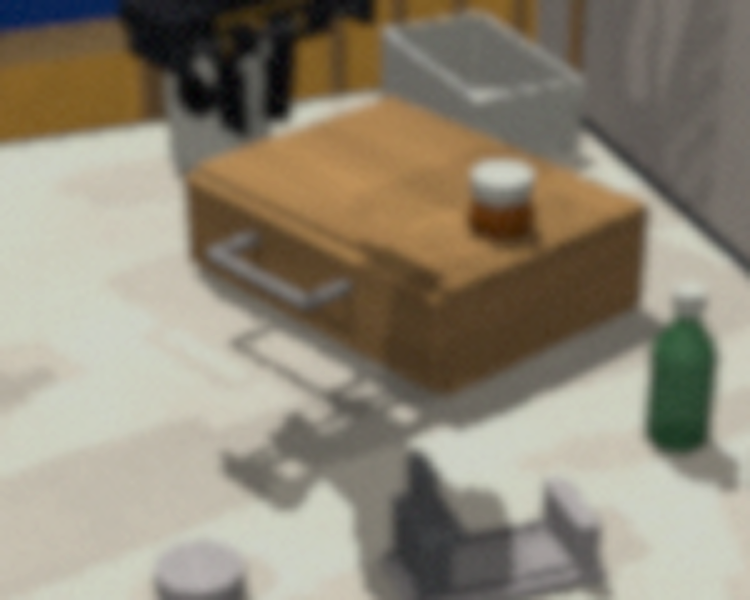

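Drawer is flush now. On to the jaw tab.

play_rows([
  [0.45,-13,44,-4,0,0.01,0.05],
  [0.45,-10,45,-4,0,0,0.06],
  [0.45,-8,46,-3,0,0.01,0.05],
  [0.45,-6,46,-4,0,0,0.06],
  [0.45,-14,49,3,0,0,0.06],
  [0.45,-11,48,4,0,0,0.06],
  [0.45,-9,40,3,0,0,0.05],
  [0.45,0,0,0,0,0,0],
])

```text
clock: 60.35
tool_pos: [0.5432, -0.046, 0.1952]
eef_rot: [1.0, -0.006, 0.007, -0.005]
contact_force: [0.3, 0.5, 0.2]
opening: 0.447
```

Run:
```python
from h import *
plan([(.5432,-.052,.12,0,7,.45)],.45)
```

```text
now [ 0.5432 -0.046   0.1952] yaw -0.7 tilt 1.04 open 0.447 F [0.3 0.5 0.2] t 60.35
[[0.45,-0,1,11,-0,-0,-0],
 [0.45,-0,1,11,-0,-0,-0],
 [0.45,-0,1,11,-0,-0,-0],
 [0.45,-0,1,11,-0,-0,-0],
 [0.45,-0,1,10,-0,-0,-0],
 [0.45,-1,1,11,-0.01,-0.01,-0.01],
 [0.45,0.1,0.7,10.1,-0,-0.005,-0.001],
 [0.45,0,0,0,0,0,0]]
```

play_rows([
  [0.45,0,1,11,0,0,0],
  [0.45,0,1,11,0,0,0],
  [0.45,0,1,11,0,0,0],
  [0.45,0,1,11,0,0,0],
  [0.45,0,1,10,0,0,0],
  [0.45,0,1,11,-0.01,-0.01,-0.01],
  [0.45,0,0,6,0,0,0],
  [0.45,0,0,0,0,0,0],
])

```text
clock: 61.35
tool_pos: [0.5448, -0.0461, 0.119]
eef_rot: [1.0, 0.004, 0.002, -0.002]
contact_force: [0.8, -0.1, 0.4]
opening: 0.453
```

Run:
```python
from h import *
plan([(.5432,-.052,.069,0,6,.45)],.45)
s=r.snapshot('side')[:,:,::-1]
cv2.imwrite('pics/s18.png',cv2.convertScaleAbs(cv2.resize(s[150:230,290:390],None,fx=7,fy=7,interpolation=2),alpha=1.2))
```

```text
now [ 0.5448 -0.0461  0.119 ] yaw 0.4 tilt 0.32 open 0.453 F [ 0.8 -0.1  0.4] t 61.35
[[0.45,-0,1,8,-0,-0,0],
 [0.45,-0,1,8,-0,-0,0],
 [0.45,-0,1,8,-0,-0,0],
 [0.45,-1,1,9,-0,-0,0],
 [0.45,-0,1,8,-0,-0,0],
 [0.45,-0.8,1,8.9,-0.003,-0.005,0.007],
 [0.45,0,0,0,0,0,0],
 [0.45,0,0,0,0,0,0]]
```

View pics/s18.png

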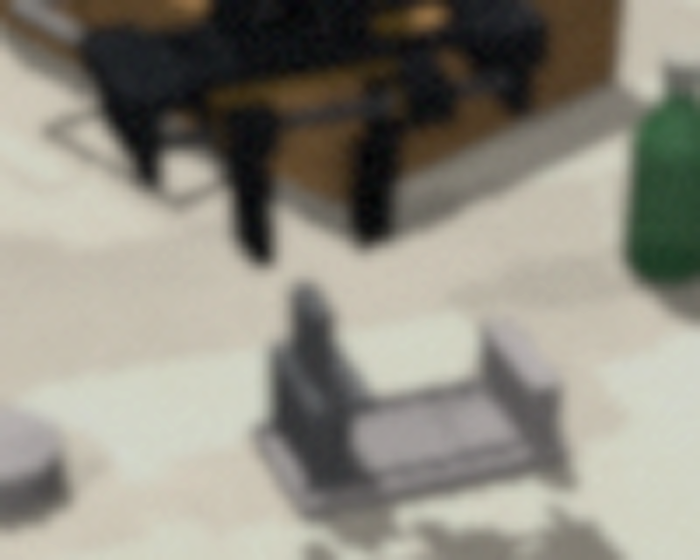

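Fingertips (255,255)/(372,240) straddle the tab (312,290); holder is empty.

play_rows([
  [0.45,0,1,8,0,0,0],
  [0.45,0,1,8,0,0,0],
  [0.45,0,1,8,0,0,0],
  [0.45,-1,1,9,0,0,0],
  [0.45,0,1,8,0,0,0],
  [0.45,-1,1,7,0,0,0.01],
  [0.45,0,0,0,0,0,0],
  [0.45,0,0,0,0,0,0],
])

```text
clock: 62.4
tool_pos: [0.5435, -0.0526, 0.0682]
eef_rot: [1.0, -0.002, 0.003, -0.002]
contact_force: [-1.3, -0.2, -0.6]
opening: 0.447
```

play_rows([
  [0,0,0,0,0,0,0],
  [0,0,0,0,0,0,0],
  [0,0,0,0,0,0,0],
  [0,0,0,0,0,0,0],
  [0,0,0,0,0,0,0],
  [0,0,0,0,0,0,0],
  [0,0,0,0,0,0,0],
  [0,0,0,0,0,0,0],
])

```text
clock: 63.4
tool_pos: [0.5438, -0.0524, 0.0688]
eef_rot: [1.0, -0.002, 0.003, -0.002]
contact_force: [0.7, -0.5, -0.8]
opening: 0.141
```

play_rows([
  [0,8,0,0,0,0,0],
  [0,9,0,0,0,0,0],
  [0,9,0,0,0,0,0],
  [0,9,0,0,0,0,0],
  [0,9,0,0,0,0,0],
  [0,9,0,0,0,0,0],
  [0,9,0,0,0,0,0],
  [0,9,0,0,0,0,0],
])

```text
clock: 64.4
tool_pos: [0.6175, -0.0524, 0.0688]
eef_rot: [1.0, -0.002, 0.001, -0.002]
contact_force: [-2.0, 1.1, 1.1]
opening: 0.136
```

play_rows([
  [0,5,0,0,0,0,0],
  [0,5,0,0,0,0,0],
  [0,5,0,0,0,0,0],
  [0,5,0,0,0,0,0],
  [0,5,0,0,0,0,0],
  [0,5,0,0,0,0,0],
  [0,5,0,0,0,0,0],
  [0,5,0,0,0,0,0],
])

```text
clock: 65.4
tool_pos: [0.6282, -0.0525, 0.0685]
eef_rot: [1.0, 0.001, -0.031, 0.004]
contact_force: [-14.7, 0.6, 12.3]
opening: 0.138
```

Moved 85 mm and stopped with 15 N: jaw shut. Release and rise.

play_rows([
  [0.16,0,0,0,0,0,0],
  [0.25,0,0,0,0,0,0],
  [0.4,0,0,0,0,0,0],
  [0.45,0,0,0,0,0,0],
  [0.45,0,0,-15,0,0,0],
  [0.45,0,0,-30,0,0,0],
  [0.45,0,0,-40,0,0,0],
  [0.45,0,0,-50,0,0,0],
])

```text
clock: 66.4
tool_pos: [0.6369, -0.0524, 0.2062]
eef_rot: [0.999, 0.0, -0.031, 0.004]
contact_force: [0.6, 0.2, -0.2]
opening: 0.447
```

Run:
```python
from h import *
plan([(.45,0.0,.25,0,0,.45)],.45)
```

```text
now [ 0.6369 -0.0524  0.2062] yaw 0.0 tilt 3.63 open 0.447 F [ 0.6  0.2 -0.2] t 66.4
[[0.45,-47,-13,-8,0,0.02,0],
 [0.45,-47,-13,-9,0,0.01,0],
 [0.45,-47,-13,-10,0,0.02,0],
 [0.45,-47.4,-13.2,-10.2,0.008,0.013,0.001],
 [0.45,0,0,0,0,0,0],
 [0.45,0,0,0,0,0,0],
 [0.45,0,0,0,0,0,0],
 [0.45,0,0,0,0,0,0]]
```

play_rows([
  [0.45,-40,20,-8,0,0.02,0],
  [0.45,-40,40,-9,0,0.01,0.05],
  [0.45,-35,45,-8,0,0.02,0.07],
  [0.45,-30,50,0,0,0.01,0.07],
  [0.45,-25,50,0,0,0,0.07],
  [0.45,-10,50,0,0,0,0.07],
  [0.45,0,50,0,0,0,0.07],
  [0.45,0,30,0,0,0,0.05],
])

```text
clock: 67.4
tool_pos: [0.4007, -0.371, 0.2522]
eef_rot: [0.974, -0.227, 0.014, 0.005]
contact_force: [0.6, 1.0, -0.1]
opening: 0.447
```

Run:
```python
from h import *
plan([],0)
for n in('side','top'):
    s=r.snapshot(n)[:,:,::-1]; cv2.imwrite(f'pics/{n}19.png',s)
    x0,y0,x1,y1=(270,110,430,230) if n=='side' else (130,85,340,235)
    cv2.imwrite(f'pics/{n}19z.png',cv2.convertScaleAbs(cv2.resize(s[y0:y1,x0:x1],None,fx=3.8 if n=='top' else 5,fy=3.8 if n=='top' else 5,interpolation=2),alpha=1.3))
```

```text
now [ 0.4007 -0.371   0.2522] yaw -26.2 tilt 1.65 open 0.447 F [ 0.6  1.  -0.1] t 67.4
```

View pics/side19z.png

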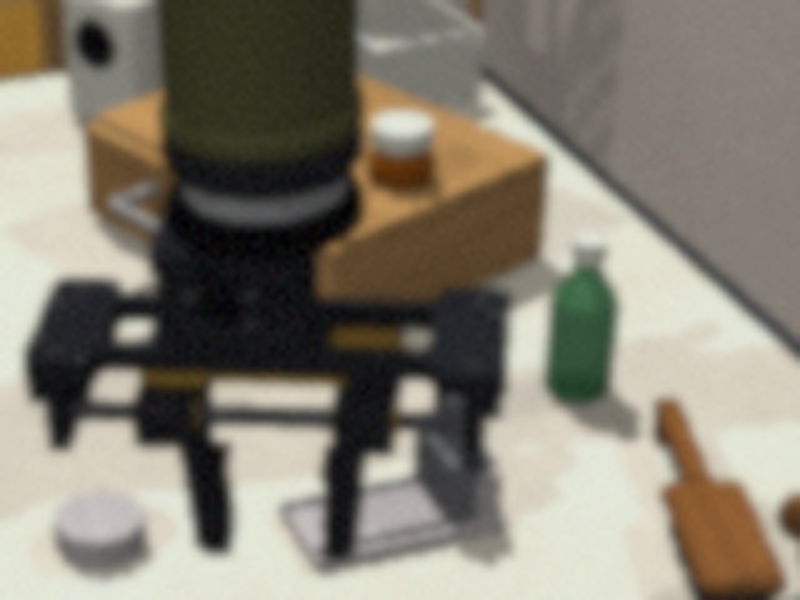

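View pics/top19z.png

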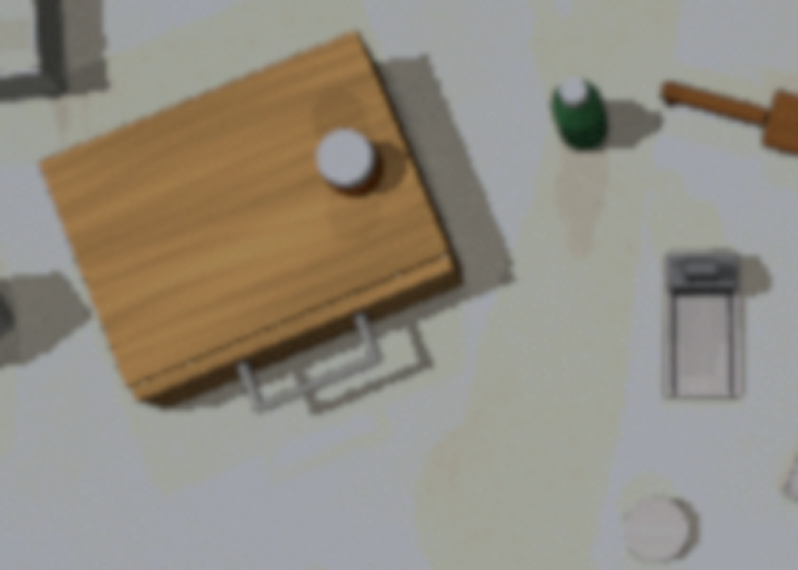

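View pics/top19.png

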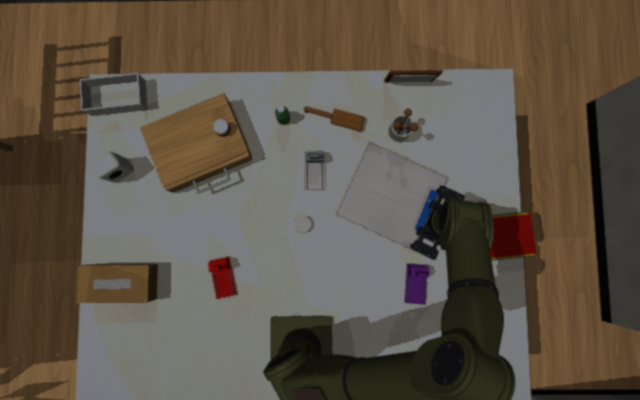

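View pics/side19.png

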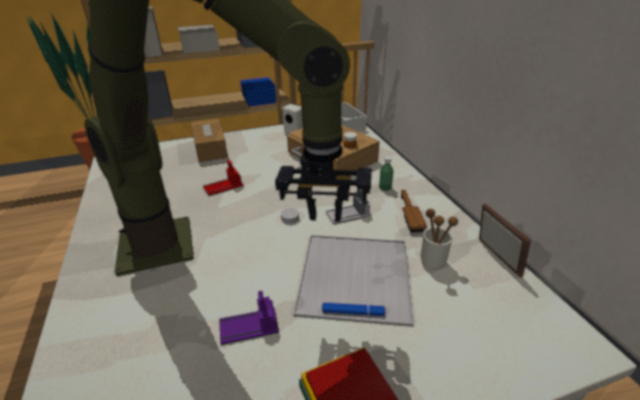

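The top view shows the drawer flush with only a hairline at its front (zoom (290,320)). The jaw sits against the fixed jaw at (702,270), the tray holds only the file case, and nothing else has moved. Handing in.

```bash
python3 -c "
from plant import r
print(r.finish_job())"
```

```text
the job is handed in; nothing more can be done
None
```

I did the job in the order asked and handed it in at about 67.5 s of the 210 s. No verdict is reported.

**What I did:**
- **Drawer and jaw:** I pulled the drawer to its stop, then slid the jaw fully back.
- **Putting away:** I laid the held capsule, the tray capsule and the one set of keys in the drawer. One capsule and one set of keys were on the tray, and I saw no others.
- **Closing:** I pushed the drawer shut and slid the empty jaw closed.

**Last checks:**
- **Drawer:** it stopped against about 25 N, roughly 0.165 m from where it was pulled out. The last pictures show it flush.
- **Jaw:** it stopped against about 15 N after about 85 mm, and the picture shows it against the fixed jaw.
- **Contents:** pictures before shutting showed both capsules upright and the keys flat. I could not see inside afterwards.
- **Other things:** the file case, cup, jar, tin, bottle and brush look unmoved, and the arm hung clear at 0.25 m.

**Readings that disagreed:**
- **Pull:** the tool moved only about 154 mm, which did not match 165 mm. The push showed the drawer had started about 10 mm open. The pull had stalled at 23 N, so I took that as the stop.
- **Shut travel:** from where I gripped the handle to close it, the push measured about 160 mm. I think closing the fingers had already nudged the drawer in about 5 mm.
- **Handle grip:** the opening read about 7 mm in the first grip and 9 mm in the second, on a 10 mm bar. I did not find out why.

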